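Mount a magnifier lens under a screw-down retaining ring

TASK

Fit the new magnifier lens in the mounting jig: slide it along the deck without lifting it until it drops flat into the round cell, then swing the arm with the raised retaining ring fully over the cell to its stop. Then screw the ring down clockwise, as far as it will turn, so that it holds the lens snugly; leave the arm closed and the jar, tool pot and screwdriver where they stand.

Things in the scene. Friction and masses are not known exactly. Their poses are not given: they have to be found in the camera images.
- jig: Fixed aluminium jig plate 370 x 140 mm, 24 mm high; its top is the deck. Origin: centre of its underside. Its x axis runs along the slide channel, from the open deck with the lens (-x end) to the cell (x = +45 mm) and the arm's pivot (x = +150 mm), all at y = 0. Yaw about -90 degrees: the channel runs from the robot's left to its right.
- cell (a point): Centre of the cell's mouth, at deck height. The cell is a round recess of 54 mm diameter, 7 mm deep, with a flat floor; a half-round fence (radius 27 mm, 4 mm high) stands round its far (+x) side and stops the lens over it. Axes as the jig's.
- channel_start (a point): Middle of the channel's narrow entrance (jig x = -20 mm), at deck height, 65 mm before the cell. Black fences 8 mm high guide the lens: inner faces at y = +-64 mm from jig x = -185 to -120 mm, converging to +-27 mm here, then parallel up to the cell (4 mm high over the last 33 mm). The deck's -x end is open.
- lens_center (a point): Centre of the lens: a clear glass disc with a black edge, 50 mm diameter, 8 mm thick, about 40 g, slippery (friction about 0.3), lying loose and flat on the deck (centre 4 mm above it). Dropped into the cell, its centre lies 3 mm below deck level and its top 1 mm above.
- swing_arm (a joint): Angle of the flat steel arm that swings level about a vertical pivot on the jig: 0 is wide open (arm pointing to the robot's side of the jig), growing clockwise seen from above to 1.6 at its stop, where the ring is centred over the cell. Stiff (0.35 Nm), stays where it is left. Its underside is 9.5 mm above the deck, it is 6 mm thick.
- push_post (a point): Middle of the upright black post near the arm's free end, 12 mm diameter, 40 mm tall (20 mm above and below this point), 175 mm from the pivot and 70 mm beyond the ring's axis. Push it to swing the arm; it takes about 2 to 3 N.
- pivot_point (a point): The arm's pivot, on its vertical axis, at the arm's mid-thickness.
- ring (a joint): Turn of the brass retaining ring threaded in the arm, clockwise seen from above is positive and lowers it 1.8 mm per rad; it starts raised, between 0.4 and 1.2, and its stop is at 3.2, where it presses on a lens that lies in the cell. Friction about 0.05 Nm; stays where it is left.
- ring_center (a point): On the ring's axis, at mid-height of its two pegs. The ring has a 68 mm diameter flange whose top lies 13 mm below this point, and a 49 mm nose with a 40 mm hole whose lower end lies 34 mm below this point. The ring's axis is 105 mm from the arm's pivot.
- peg_a (a point): Mid-height of one of the ring's two upright pegs (8 mm diameter, 26 mm tall, this point is 13 mm above the flange), 28 mm from the ring's axis; push it round or turn both pegs together.
- peg_b (a point): Mid-height of the other peg, opposite the first.
- jar: Bystander: closed amber jar, 60 mm diameter, 80 mm high; origin at the centre of its underside.
- tool_pot: Bystander: white ceramic pot with tools, 72 mm diameter, 75 mm high (tools to 150 mm); origin at the centre of its underside.
- screwdriver: Bystander: screwdriver 160 mm long lying on the bench.

How it is judged:
By the outcome, as a careful person would: the job done as asked, in the order asked, and still so for the second after the job is handed in, with the robot touching nothing.
It also fails if it takes over 72 s, if anything falls off the work surface, if the arm or the gripper's body presses on something with over 40 N, if the wrist force passes 120 N, or if a joint passes its speed limit or range.

ROBOT

A 6-joint arm with a two-finger parallel gripper is mounted at the origin on the work surface. World frame = base frame: x ahead of the robot, y to its left, z up, the work surface at z = 0. Lengths are in m, angles in rad, forces in N, time in s.
With the tool pointing down it reaches from about 0.375 to 0.9 m from the base axis. Payload 3.1 kg.
Tool frame: the origin (TCP) lies at the very end of the fingers, on their centre line; the grasp point (between the pads) lies 19 mm behind it (robot.hold_point_z is the z of the grasp point in the tool frame, in m); z points along the fingers, y is the direction in which the jaws open and shut (so a half turn about z gives the same grasp; the last joint's range is limited). The gripper opens to 87 mm and grips with 3 to 60 N. Pads are 19 mm wide; open, the fingers measure 117 mm over their backs; the gripper's body (75 mm by 190 mm) begins 51 mm behind the grasp point.
Start: joints at [0.996, 0.527, 1.433, -0, 1.181, -0.178], TCP at [0.242, 0.576, 0.223] pointing down, gripper open.
Joint ranges: [-3.08, 3.08], [-0.75, 2.2], [0.22, 2.44], [-1.43, 4.57], [0, 2.65], [-2.85, 2.85]. Speed limits (rad/s): [2.79, 2.79, 3.14, 3.14, 3.14, 3.14].

INTERFACE

Orientations are given as a unit quaternion [x, y, z, w].
In Python, from rig import robot, viewer, spotter gives the robot as it stands.
- The arm moves only by the shell command python3 -m crank 'ROWS' [FORCE]. ROWS is text: rows parted by semicolons, each of 7 numbers parted by spaces: the turn, a rotation vector about the tool's x, y, z in units of 5 degrees (1.0 is 5 degrees), then the shift along the tool's x, y, z in units of 40 mm (1.0 is 40 mm), then the gripper's target within -1 to 1 (shut at 1, half-way at 0, fully open at -1). A call has 1 to 5 rows; each row shifts and turns the pose as measured when the row begins, along the tool's axes as they then stand; what a row does not reach is not made up. A row lasts 1/8 s, in which the tool goes at most 62.5 mm and 10.7 degrees, less where a joint would pass 70% of its speed; a pose out of reach is approached as far as the arm can. A call is refused whole if a number of a shift passes 1 or a number of a turn 1, either way. A call with a gripper value outside its range is refused whole. The fingers move at their own pace and stop on an object; FORCE is the grip in N (left out, the last holds). Time passes only in rows, so rows that do not move let the fingers close. It gives the time, the measured TCP pose, the force and the opening at its end, in the units of the state.
- robot.get_obs(): the state, without advancing time (a new reading comes with each control period).
- viewer.camera(name): name is "scene" or "top"; returns a dict with "img" (384x512x3 uint8, red, green, blue), "camera_matrix" (3x3 intrinsics, pixels), "xyz" and "attitude" of the camera in the world. Camera axes: x right, y down, z forward; pixel columns grow to the right and rows downward; lengths in m; the calibration is good to about 2 mm. A picture is of the moment at which its call begins. There is no depth.
- robot.hand_in(): hands the job in, once; it reports no verdict.
Trained networks look in a picture, given as the dict that the camera call returned (one of the last four; its "shot" number tells which), for a name from the list of things; names that differ only in an ending like _2 or _b are one class to them, and where a whole thing is asked for, a point or a joint stands for the part that bears it (a point fixed in the world has none). Each returns a list of dicts, best first, with "score" (0 to 1); they miss things now and then, are a little off and sometimes report something else, mostly with a low value. They report only what shows in the picture. A call takes as long as a camera call.
- spotter.boxes_of(name, picture): "at" ([x, y, z] in m, in the coordinates of the camera as it stood for that picture, good to about 4 mm: the middle of the surface that is visible of it).
The state is a dict: "time": time; "q": joint angles; "joint_velocities": joint speeds; "joint_torque": joint torques, N m; "position": TCP position; "tool_rot": TCP orientation; "ft_force": force on the tool from outside, world axes, zero at the start; "moment": the same for the moment, N m; "grip_width": finger opening in m.
Only numpy, scipy, OpenCV 4.12 (cv2) and the standard library are available. Lean on these libraries where they do the work, as an engineer would, in place of code of your own. Each camera call takes 0.05 s, during which the arm holds its last target.

## Working session

There is one attempt and no reset: what is moved stays moved. The work goes in short steps, Python scripts to look and compute and a shell command to move; the robot and the scene stay as the last step left them, time stands still between calls to the robot, and variables do not carry over. Pictures are saved under pics/ and viewed, and the job is handed in when it is done.

```bash
ls; mkdir -p pics
cat > h.py <<'E'
import numpy as np, cv2
from scipy.spatial.transform import Rotation as R
from rig import robot, viewer, spotter
def att(c):
    a=np.array(c["attitude"]); return R.from_quat(a).as_matrix() if a.shape==(4,) else a
def shot(n,fn=None):
    c=viewer.camera(n)
    if fn: cv2.imwrite("pics/"+fn,c["img"][:,:,::-1])
    return c
def w(c,p): return np.array(c["xyz"])+att(c)@np.array(p)
def proj(c,P):
    p=att(c).T@(np.array(P)-np.array(c["xyz"])); k=np.array(c["camera_matrix"])@p; return k[:2]/k[2]
def ray(c,uv,z):
    d=att(c)@np.linalg.inv(np.array(c["camera_matrix"]))@np.array([uv[0],uv[1],1.]); o=np.array(c["xyz"])
    return o+d*(z-o[2])/d[2]
E
python3 - <<'E'
from h import *
np.set_printoptions(precision=4,suppress=True)
for n in ("scene","top"):
    c=shot(n,n+"0.png"); print(n,c["xyz"],c["attitude"],c["camera_matrix"])
    for k in ["jig","lens_center","push_post","ring_center","peg_a","swing_arm","ring","jar","tool_pot","screwdriver","pivot_point"]:
        for b in spotter.boxes_of(k,c)[:2]:
            P=w(c,b["at"]); print(k,round(b["score"],2),P,proj(c,P))
print(robot.get_obs())
E
```

```text
pics
scene [ 1.2908 -0.3947  1.0249] [ 0.801   0.485  -0.1803 -0.3011] [[494.44     0.     249.2852]
 [  0.     494.44   193.3084]
 [  0.       0.       1.    ]]
jig 0.67 [ 0.4948 -0.1461  0.0475] [190.092  202.5343]
jig 0.6 [ 0.6173 -0.0551  0.0263] [243.2251 228.1643]
lens_center 0.82 [0.6546 0.1198 0.0337] [310.14   211.5764]
push_post 0.7 [ 0.5168 -0.1528  0.0449] [191.132  209.9907]
ring_center 0.58 [ 0.4898 -0.1449  0.0466] [189.77   201.3081]
peg_a 0.86 [ 0.4884 -0.1481  0.0521] [188.2121 199.9779]
swing_arm 0.77 [ 0.5172 -0.1552  0.0407] [190.4903 211.4472]
ring 0.96 [ 0.4922 -0.1483  0.0486] [188.8515 201.8753]
jar 0.87 [0.5418 0.4363 0.0562] [383.2403 139.956 ]
screwdriver 0.78 [ 0.5087 -0.4668  0.0168] [ 70.7409 261.7559]
pivot_point 0.63 [ 0.5185 -0.1579  0.0381] [189.8055 212.8483]
top [0.3041 0.0049 1.1369] [ 0.7217 -0.6818  0.0836 -0.0853] [[419.3086   0.     252.8019]
 [  0.     419.3086 188.0867]
 [  0.       0.       1.    ]]
jig 0.77 [ 0.6013 -0.0451  0.0232] [275.2616 180.2968]
lens_center 0.7 [0.6497 0.1185 0.0327] [216.9161 159.1677]
push_post 0.67 [ 0.5077 -0.1
[... 407 characters left out ...]
.3648  0.0527] [394.9028 164.8843]
screwdriver 0.64 [ 0.4974 -0.4626  0.0193] [428.5894 226.6588]
screwdriver 0.37 [0.6457 0.1202 0.0349] [216.1315 160.2929]
pivot_point 0.8 [ 0.503  -0.1492  0.0415] [313.286  216.6099]
{'time': 1.2, 'q': array([ 0.9955,  0.5275,  1.4327,  0.    ,  1.1814, -0.1785]), 'joint_velocities': array([ 0.0011,  0.0001,  0.0008, -0.0008, -0.0015,  0.0003]), 'joint_torque': array([  0.0002, -44.0022, -17.698 ,   0.0633,   0.0504,  -0.    ]), 'position': array([0.2415, 0.5765, 0.2225]), 'tool_rot': array([ 0.1971,  0.9804,  0.    , -0.    ]), 'ft_force': array([ 0.2783,  0.5088, -0.0961]), 'moment': array([-0.0491, -0.0188,  0.0506]), 'grip_width': 0.08709357060881914}
```

Run:
```python
import cv2
a=cv2.imread("pics/scene0.png");cv2.imwrite("pics/scene0b.png",cv2.resize(a[130:300,130:400],None,fx=2.9,fy=2.9,interpolation=2))
a=cv2.imread("pics/top0.png");cv2.imwrite("pics/top0b.png",cv2.resize(a[120:270,180:420],None,fx=3.3,fy=3.3,interpolation=2))
```

```text
(no output)
```

View pics/scene0b.png

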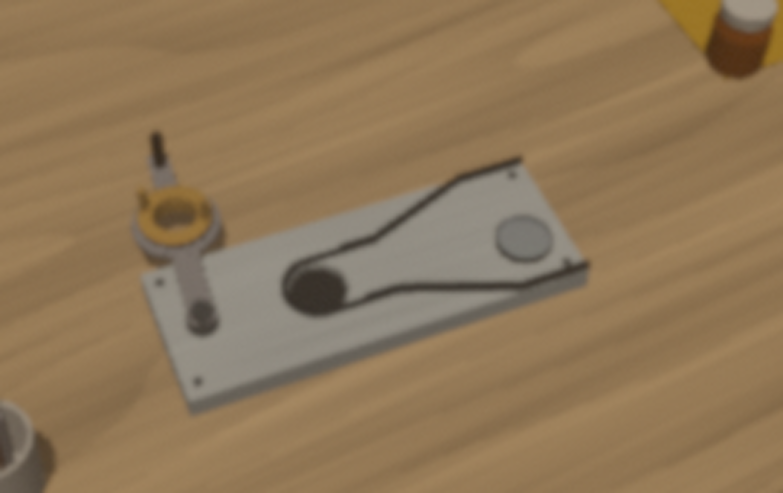

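View pics/top0b.png

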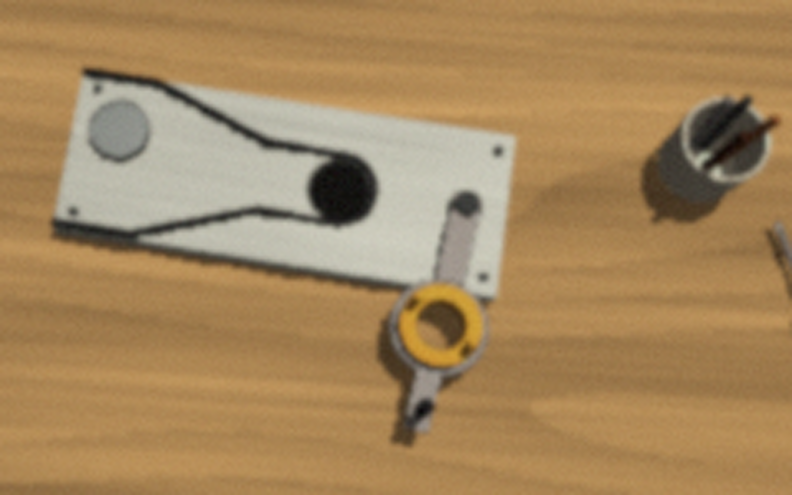

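View pics/scene0.png

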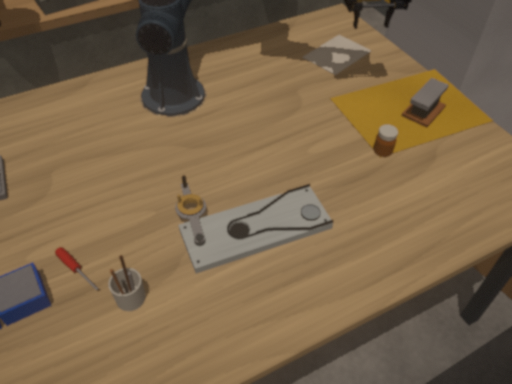

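Run:
```python
from h import *
from scipy.optimize import least_squares
np.set_printoptions(precision=4,suppress=True)
T=shot("top"); S=shot("scene")
t=lambda u,v:(180+u/3.3,120+v/3.3)
s=lambda u,v:(130+u/2.9,130+v/2.9)
obs=[(T,t(517,135),(.185,.07,.024)),(T,t(494,298),(.185,-.07,.024)),(T,t(342,188),(.045,0,.024-.003)),(T,t(55,225),(-.185,-.07,.026)),(T,t(84,72),(-.185,.068,.032)),
(S,s(143,276),(.185,-.07,.024)),(S,s(192,402),(.185,.07,.024)),(S,s(588,264),(-.185,.068,.032)),(S,s(520,158),(-.185,-.068,.032)),(S,s(316,291),(.045,0,.022))]
def W(p,q):
    c,si=np.cos(p[2]),np.sin(p[2]); return np.array([p[0]+c*q[0]-si*q[1],p[1]+si*q[0]+c*q[1],q[2]])
for sub in (obs[:5],obs[5:],obs):
    f=lambda p:np.concatenate([proj(c,W(p,q))-np.array(uv) for c,uv,q in sub])
    r=least_squares(f,[.61,-.04,-1.57]); print(r.x,np.abs(r.fun).max())
p=r.x; print(r.fun.reshape(-1,2)); np.save("jig.npy",p)
for n,q in dict(cell=(.045,0,.024),start=(-.02,0,.024),pivot=(.15,0,.0365)).items(): print(n,W(p,q))
print("lens",ray(T,t(119,129),.032),ray(S,s(524,238),.032))
print("ring top",ray(T,t(441,325),.06),ray(S,s(175,213),.06))
print("pivot",ray(T,t(465,204),.045),ray(S,s(202,305),.045))
print("posttop",ray(T,t(425,405),.075),ray(S,s(156,134),.075))
print("peg",ray(T,t(412,302),.07),ray(T,t(467,351),.07),ray(S,s(143,195),.075),ray(S,s(207,208),.075))
```

```text
[ 0.6154 -0.0219 -1.6732] 1.2117575314294413
[ 0.6201 -0.0195 -1.6725] 1.0111667321031348
[ 0.6177 -0.0204 -1.673 ] 1.9716470063587792
[[-0.5017 -0.671 ]
 [ 0.7008 -1.1655]
 [-0.9587 -0.1908]
 [-0.9944 -0.3804]
 [-0.6591 -1.9716]
 [-1.6628 -0.3526]
 [-1.8137 -0.1456]
 [ 0.0557 -0.7938]
 [-0.2948 -1.0156]
 [-0.0384 -0.8612]]
cell [ 0.6131 -0.0652  0.024 ]
start [ 0.6198 -0.0006  0.024 ]
pivot [ 0.6024 -0.1697  0.0365]
lens [0.65  0.121 0.032] [0.6556 0.121  0.032 ]
ring top [ 0.4947 -0.1476  0.06  ] [ 0.508  -0.1499  0.06  ]
pivot [ 0.5984 -0.1671  0.045 ] [ 0.5997 -0.1659  0.045 ]
posttop [ 0.4293 -0.1346  0.075 ] [ 0.4263 -0.1321  0.075 ]
peg [ 0.5099 -0.1231  0.07  ] [ 0.4737 -0.1668  0.07  ] [ 0.4884 -0.1703  0.075 ] [ 0.5278 -0.1269  0.075 ]
```

```bash
cat > plan.py <<'E'
import sys
from h import *
p=np.load("jig.npy")
def J(x,y):
    c,s=np.cos(p[2]),np.sin(p[2]); return np.array([p[0]+c*x-s*y,p[1]+s*x+c*y])
def toJ(P):
    d=np.array(P[:2])-p[:2]; c,s=np.cos(p[2]),np.sin(p[2]); return np.array([c*d[0]+s*d[1],-s*d[0]+c*d[1]])
def yaw(o): 
    y=R.from_quat(o["tool_rot"]).as_matrix()[:,1]; return np.degrees(np.arctan2(y[1],y[0]))
def plan(target,yawdeg,n,grip):
    """world target xyz, world yaw of tool y (deg); n rows"""
    o=robot.get_obs(); P=np.array(o["position"]); M=R.from_quat(o["tool_rot"]).as_matrix()
    a=np.radians(yawdeg); yv=np.array([np.cos(a),np.sin(a),0]); zv=np.array([0,0,-1.]); G=np.c_[np.cross(yv,zv),yv,zv]
    rv=R.from_matrix(M.T@G).as_rotvec()
    for i in range(n):
        Mi=M@R.from_rotvec(rv*i/n).as_matrix(); s=Mi.T@(np.array(target)-P)/n/.04
        print(np.round(np.r_[np.degrees(rv)/n/5,s,grip],3))
def st():
    o=robot.get_obs(); print("t",round(o["time"],2),"P",np.round(o["position"],4),"jig",np.round(toJ(o["position"]),4),"yaw",round(yaw(o),1),"q",np.round(o["q"],2),"F",np.round(o["ft_force"],1),"M",np.round(o["moment"],2),"w",round(o["grip_width"],4))
E
python3 - <<'E'
from plan import *
st(); plan([*J(-.190,.020),.09],-5.85,15,.68); print(toJ([.6528,.121]))
E
```

```text
t 1.3 P [0.2415 0.5764 0.2226] jig [-0.5554 -0.4352] yaw 67.3 q [ 1.    0.53  1.43 -0.    1.18 -0.18] F [-0.3  1.1 -0.3] M [-0.03 -0.03 -0.01] w 0.0871
[ 0.    -0.     0.975 -0.903 -0.362  0.221  0.68 ]
[ 0.    -0.     0.975 -0.93  -0.284  0.221  0.68 ]
[ 0.    -0.     0.975 -0.951 -0.204  0.221  0.68 ]
[ 0.    -0.     0.975 -0.965 -0.123  0.221  0.68 ]
[ 0.    -0.     0.975 -0.972 -0.04   0.221  0.68 ]
[ 0.    -0.     0.975 -0.972  0.042  0.221  0.68 ]
[ 0.    -0.     0.975 -0.965  0.125  0.221  0.68 ]
[ 0.    -0.     0.975 -0.951  0.206  0.221  0.68 ]
[ 0.    -0.     0.975 -0.93   0.286  0.221  0.68 ]
[ 0.    -0.     0.975 -0.902  0.364  0.221  0.68 ]
[ 0.    -0.     0.975 -0.868  0.44   0.221  0.68 ]
[ 0.    -0.     0.975 -0.827  0.512  0.221  0.68 ]
[ 0.    -0.     0.975 -0.781  0.58   0.221  0.68 ]
[ 0.    -0.     0.975 -0.729  0.644  0.221  0.68 ]
[ 0.    -0.     0.975 -0.671  0.704  0.221  0.68 ]
[-0.14428585  0.02045144]
```

```bash
python3 -m crank '0 0 1 -0.9 -0.36 0 0.68; 0 0 1 -0.93 -0.28 0 0.68; 0 0 1 -0.95 -0.2 0 0.68; 0 0 1 -0.96 -0.12 0 0.68; 0 0 1 -0.97 -0.04 0 0.68' 20; python3 -m crank '0 0 1 -0.97 0.04 0.2 0.68; 0 0 1 -0.96 0.12 0.2 0.68; 0 0 1 -0.95 0.2 0.2 0.68; 0 0 1 -0.93 0.29 0.2 0.68; 0 0 1 -0.9 0.36 0.2 0.68'
python3 - <<'E'
from plan import *
st(); plan([*J(-.190,.020),.06],-5.85,6,.68)
E
```

```text
time: 1.92
position: [0.3808, 0.4383, 0.2227]
tool_rot: [0.408, 0.913, 0.001, 0.0]
ft_force: [-0.7, 0.0, -0.2]
grip_width: 0.045
time: 2.55
position: [0.5201, 0.2937, 0.1832]
tool_rot: [0.602, 0.798, 0.003, 0.001]
ft_force: [-0.3, -0.8, 0.5]
grip_width: 0.0143
t 2.55 P [0.5201 0.2937 0.1832] jig [-0.3025 -0.1292] yaw 16.0 q [0.33 0.53 1.55 0.   1.05 0.05] F [-0.3 -0.8  0.5] M [-0.08  0.06  0.01] w 0.0143
[ 0.011 -0.008  0.727 -0.668  0.4    0.514  0.68 ]
[ 0.011 -0.008  0.727 -0.641  0.442  0.514  0.68 ]
[ 0.011 -0.008  0.727 -0.611  0.482  0.514  0.68 ]
[ 0.011 -0.008  0.727 -0.579  0.52   0.514  0.68 ]
[ 0.011 -0.008  0.727 -0.544  0.556  0.514  0.68 ]
[ 0.011 -0.008  0.727 -0.508  0.59   0.513  0.68 ]
```

```bash
python3 -m crank '0 0 0.75 -0.7 0.41 0.5 0.68; 0 0 0.75 -0.66 0.45 0.5 0.68; 0 0 0.75 -0.62 0.49 0.5 0.68; 0 0 0.75 -0.59 0.53 0.5 0.68; 0 0 0.75 -0.55 0.56 0.5 0.68'
python3 - <<'E'
from plan import *
st(); plan([*J(-.190,.020),.045],-5.85,3,.68)
E
```

```text
time: 3.18
position: [0.6419, 0.1798, 0.0822]
tool_rot: [0.729, 0.685, 0.006, 0.001]
ft_force: [0.4, 0.3, 0.5]
grip_width: 0.0136
t 3.17 P [0.6419 0.1798 0.0822] jig [-0.2017  0.0036] yaw -3.5 q [0.1  0.75 1.44 0.01 0.95 0.16] F [0.4 0.3 0.5] M [-0.08  0.02 -0.03] w 0.0136
[ 0.038 -0.027  0.155 -0.105  0.129  0.311  0.68 ]
[ 0.038 -0.027  0.155 -0.103  0.132  0.311  0.68 ]
[ 0.038 -0.027  0.155 -0.1    0.134  0.31   0.68 ]
```

```bash
python3 -m crank '0.04 -0.03 0.15 -0.09 0.13 0.3 0.68; 0.04 -0.03 0.15 -0.09 0.13 0.3 0.68;0.04 -0.03 0.15 -0.08 0.13 0.3 0.68;0 0 0 0 0 0 0.68'
python3 - <<'E'
from plan import *
st(); plan([*J(-.190,.020),.027],-5.85,2,.68)
for n in("top","scene"):
    c=shot(n); u,v=proj(c,robot.get_obs()["position"]).astype(int); print(u,v)
    a=cv2.resize(c["img"][v-70:v+70,u-70:u+100,::-1],None,fx=4,fy=4,interpolation=2); cv2.circle(a,(280,280),3,(0,0,255),-1); cv2.imwrite("pics/a_%s.png"%n,a)
E
```

```text
time: 3.68
position: [0.6568, 0.1681, 0.0431]
tool_rot: [0.742, 0.67, -0.002, -0.001]
ft_force: [-0.0, 0.9, 0.5]
grip_width: 0.0141
t 3.67 P [0.6568 0.1681 0.0431] jig [-0.1915  0.0196] yaw -5.9 q [ 0.09  0.82  1.41 -0.    0.92  0.19] F [-0.   0.9  0.5] M [-0.06  0.1  -0.  ] w 0.0141
[-0.023  0.008 -0.003 -0.019  0.006  0.202  0.68 ]
[-0.023  0.008 -0.003 -0.019  0.005  0.202  0.68 ]
198 154
326 202
```

View pics/a_top.png

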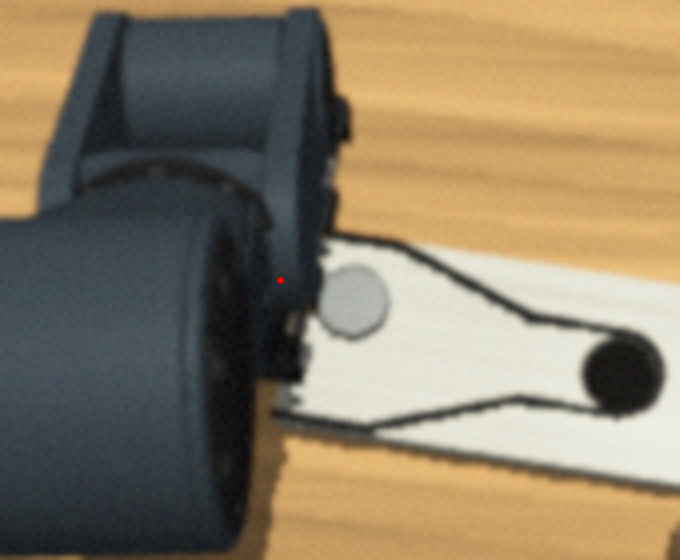

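View pics/a_scene.png

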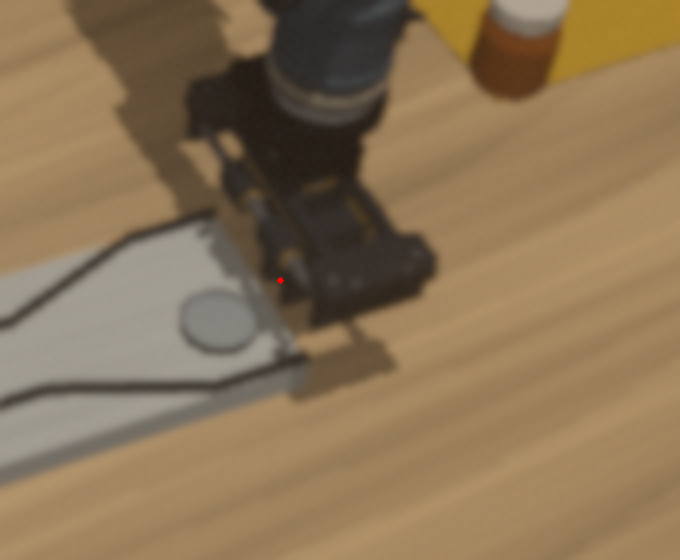

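```bash
python3 -m crank '0 0 0 0 0.02 0.2 0.68; 0 0 0 0 0.01 0.2 0.68; 0 0 0 -0.2 0 0 0.68; 0 0 0 -0.2 0 0 0.68; 0 0 0 -0.3 -0.05 0 0.68'
python3 - <<'E'
from plan import *
st()
c=shot("scene","b.png"); cv2.imwrite("pics/b.png",cv2.resize(c["img"][130:300,150:400,::-1],None,fx=3,fy=3,interpolation=2))
E
```

```text
time: 4.4
position: [0.6535, 0.1407, 0.0288]
tool_rot: [0.741, 0.671, -0.0, 0.0]
ft_force: [0.0, 0.4, -0.1]
grip_width: 0.0139
t 4.4 P [0.6535 0.1407 0.0288] jig [-0.1639  0.0192] yaw -5.7 q [ 0.05  0.83  1.44 -0.    0.87  0.15] F [ 0.   0.4 -0.1] M [-0.01  0.06 -0.05] w 0.0139
```

View pics/b.png

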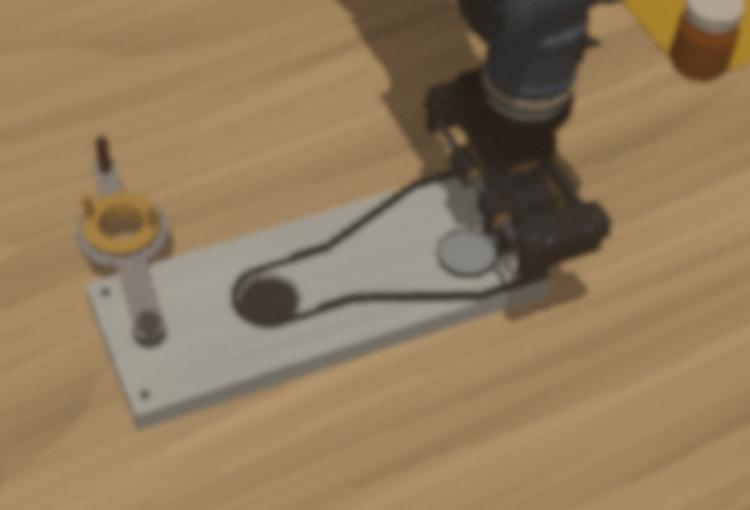

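```bash
python3 -m crank '0 0 0 -0.35 -0.06 0.03 0.68; 0 0 0 -0.35 -0.06 0 0.68; 0 0 0 -0.35 -0.06 0 0.68; 0 0 0 -0.35 -0.06 0 0.68;0 0 0 -0.35 -0.06 0 0.68'
python3 - <<'E'
from plan import *
st()
c=shot("scene","b.png"); cv2.imwrite("pics/b2.png",cv2.resize(c["img"][130:300,150:400,::-1],None,fx=3,fy=3,interpolation=2))
E
```

```text
time: 5.08
position: [0.6326, 0.065, 0.028]
tool_rot: [0.742, 0.67, -0.001, 0.0]
ft_force: [-0.2, 0.9, -0.4]
grip_width: 0.0139
t 5.08 P [0.6326 0.065  0.028 ] jig [-0.0865  0.0061] yaw -5.8 q [-0.07  0.8   1.53 -0.    0.81  0.03] F [-0.2  0.9 -0.4] M [-0.01  0.02  0.01] w 0.0139
```

View pics/b2.png

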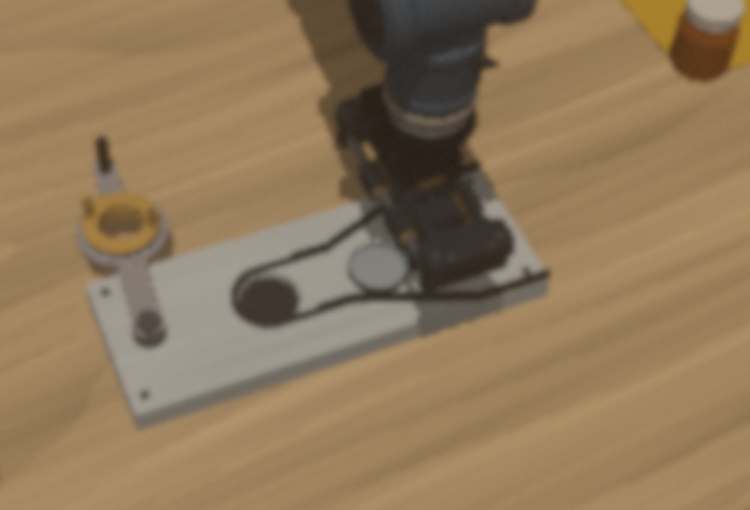

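```bash
python3 -m crank '0 0 0 -0.25 -0.06 0 0.68; 0 0 0 -0.25 -0.06 0 0.68; 0 0 0 -0.25 -0.04 0 0.68; 0 0 0 -0.25 0 0 0.68;0 0 0 -0.25 0 0 0.68'
python3 - <<'E'
from plan import *
st()
c=shot("scene","b.png"); cv2.imwrite("pics/b3.png",cv2.resize(c["img"][180:270,180:330,::-1],None,fx=5,fy=5,interpolation=2))
E
```

```text
time: 5.75
position: [0.62, 0.0114, 0.0281]
tool_rot: [0.742, 0.67, -0.001, 0.0]
ft_force: [0.4, -0.1, -0.1]
grip_width: 0.0137
t 5.75 P [0.62   0.0114 0.0281] jig [-0.0319 -0.001 ] yaw -5.8 q [-0.16  0.78  1.57 -0.    0.79 -0.06] F [ 0.4 -0.1 -0.1] M [-0.02  0.07 -0.01] w 0.0137
```

View pics/b3.png

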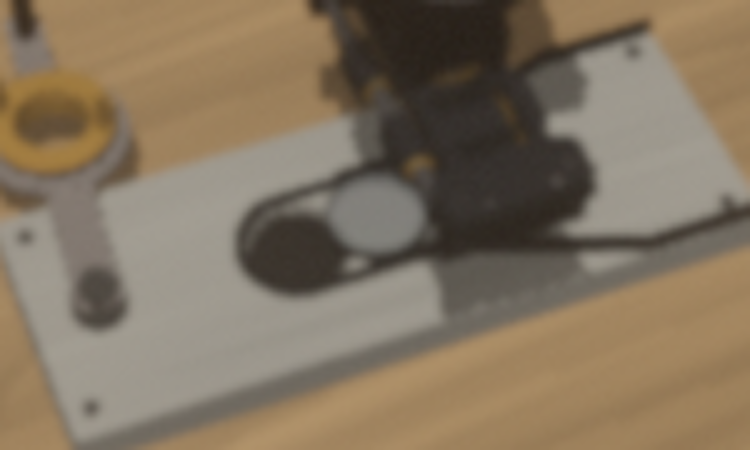

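```bash
python3 -m crank '0 0 0 -0.18 0 0 0.68; 0 0 0 -0.18 0 0 0.68; 0 0 0 -0.18 0 0 0.68; 0 0 0 -0.18 0 0 0.68;0 0 0 -0.18 0 0 0.68'
python3 - <<'E'
from plan import *
st()
c=shot("scene","b.png"); cv2.imwrite("pics/b4.png",cv2.resize(c["img"][180:270,180:330,::-1],None,fx=5,fy=5,interpolation=2))
E
```

```text
time: 6.42
position: [0.6163, -0.0278, 0.0283]
tool_rot: [0.742, 0.67, -0.002, 0.001]
ft_force: [-0.9, -0.1, -0.0]
grip_width: 0.0139
t 6.42 P [ 0.6163 -0.0278  0.0283] jig [ 0.0074 -0.0007] yaw -5.8 q [-0.22  0.78  1.58 -0.    0.78 -0.12] F [-0.9 -0.1 -0. ] M [-0.04  0.03 -0.  ] w 0.0139
```

View pics/b4.png

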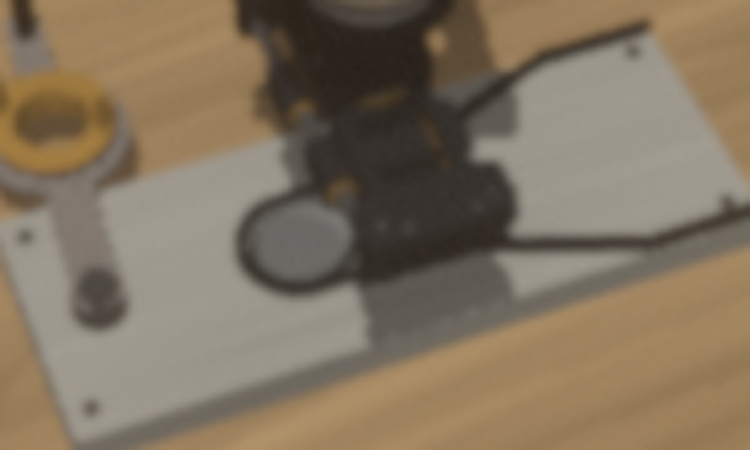

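```bash
python3 -m crank '0 0 0 -0.12 0 0 0.68; 0 0 0 -0.1 0 0 0.68; 0 0 0 0 0 0 0.68'
python3 - <<'E'
from plan import *
st()
E
python3 -m crank '0 0 0 0.3 0 0 0.68; 0 0 0 0.5 0 -0.3 0.68; 0 0 0 0.5 0 -0.5 0.68; 0 0 0 0.5 0 -0.5 0.68'
python3 - <<'E'
from plan import *
st()
c=shot("scene","b.png"); cv2.imwrite("pics/b5.png",cv2.resize(c["img"][180:270,180:330,::-1],None,fx=5,fy=5,interpolation=2))
E
```

```text
time: 6.85
position: [0.6153, -0.0384, 0.0283]
tool_rot: [0.742, 0.67, -0.002, 0.001]
ft_force: [-0.5, -0.2, -0.3]
grip_width: 0.014
t 6.85 P [ 0.6153 -0.0384  0.0283] jig [ 0.0181 -0.0005] yaw -5.9 q [-0.24  0.78  1.58 -0.01  0.78 -0.14] F [-0.5 -0.2 -0.3] M [-0.09  0.04  0.01] w 0.014
time: 7.35
position: [0.622, 0.0387, 0.0812]
tool_rot: [0.743, 0.67, -0.002, -0.001]
ft_force: [0.4, -0.2, 0.5]
grip_width: 0.0139
t 7.35 P [0.622  0.0387 0.0812] jig [-0.0593 -0.0018] yaw -5.9 q [-0.12  0.71  1.54 -0.    0.9  -0.01] F [ 0.4 -0.2  0.5] M [-0.09  0.06 -0.02] w 0.0139
```

View pics/b5.png

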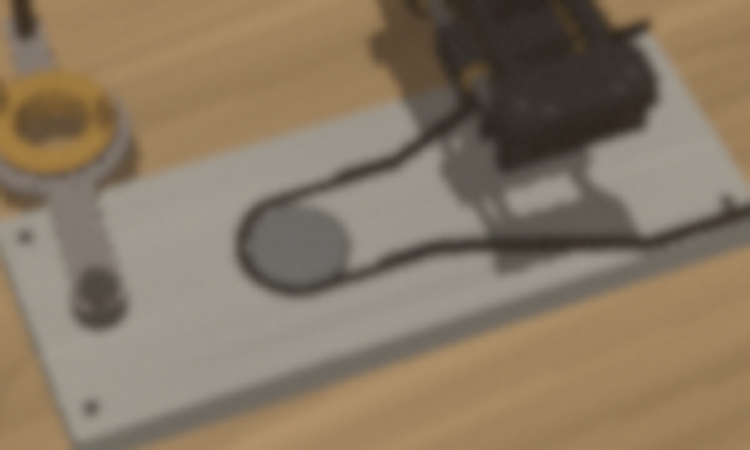

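Run:
```python
from plan import *
plan([.4278,-.1333,.115],78.5,17,.31)
```

```text
[-0.     0.001 -0.992 -0.285 -0.261 -0.045  0.31 ]
[-0.     0.001 -0.992 -0.261 -0.284 -0.045  0.31 ]
[-0.     0.001 -0.992 -0.236 -0.306 -0.045  0.31 ]
[-0.     0.001 -0.992 -0.208 -0.325 -0.045  0.31 ]
[-0.     0.001 -0.992 -0.179 -0.342 -0.045  0.31 ]
[-0.     0.001 -0.992 -0.149 -0.356 -0.045  0.31 ]
[-0.     0.001 -0.992 -0.118 -0.368 -0.045  0.31 ]
[-0.     0.001 -0.992 -0.086 -0.377 -0.045  0.31 ]
[-0.     0.001 -0.992 -0.053 -0.383 -0.046  0.31 ]
[-0.     0.001 -0.992 -0.019 -0.386 -0.046  0.31 ]
[-0.     0.001 -0.992  0.014 -0.386 -0.046  0.31 ]
[-0.     0.001 -0.992  0.047 -0.383 -0.046  0.31 ]
[-0.     0.001 -0.992  0.08  -0.378 -0.045  0.31 ]
[-0.     0.001 -0.992  0.113 -0.369 -0.045  0.31 ]
[-0.     0.001 -0.992  0.144 -0.358 -0.045  0.31 ]
[-0.     0.001 -0.992  0.175 -0.344 -0.045  0.31 ]
[-0.     0.001 -0.992  0.204 -0.328 -0.045  0.31 ]
```

```bash
python3 -m crank '0 0 -1 -0.28 -0.26 -0.3 0.31; 0 0 -1 -0.26 -0.28 -0.3 0.31; 0 0 -1 -0.23 -0.3 -0.3 0.31; 0 0 -1 -0.2 -0.32 0 0.31; 0 0 -1 -0.18 -0.34 0 0.31'; python3 -m crank '0 0 -1 -0.15 -0.36 0 0.31; 0 0 -1 -0.12 -0.37 0 0.31; 0 0 -1 -0.09 -0.38 0 0.31; 0 0 -1 -0.05 -0.38 0 0.31; 0 0 -1 -0.02 -0.38 0 0.31'
python3 - <<'E'
from plan import *
st(); plan([.4278,-.1333,.115],78.5,8,.31)
c=shot("top"); cv2.imwrite("pics/c1.png",cv2.resize(c["img"][100:270,180:400,::-1],None,fx=3.5,fy=3.5,interpolation=2))
E
```

```text
time: 8.02
position: [0.5676, -0.0033, 0.1244]
tool_rot: [0.569, 0.822, 0.001, 0.004]
ft_force: [0.1, -1.0, 0.1]
grip_width: 0.03
time: 8.65
position: [0.5107, -0.054, 0.1261]
tool_rot: [0.368, 0.93, 0.001, 0.006]
ft_force: [0.1, -0.3, 0.8]
grip_width: 0.0298
t 8.65 P [ 0.5107 -0.054   0.1261] jig [ 0.0443 -0.103 ] yaw 46.9 q [-0.32  0.52  1.81  0.    0.8  -1.14] F [ 0.1 -0.3  0.8] M [-0.02  0.03  0.02] w 0.0298
[ 0.004  0.016 -0.791  0.02  -0.358  0.032  0.31 ]
[ 0.004  0.016 -0.791  0.045 -0.356  0.032  0.31 ]
[ 0.004  0.016 -0.791  0.069 -0.352  0.033  0.31 ]
[ 0.004  0.016 -0.791  0.093 -0.346  0.033  0.31 ]
[ 0.004  0.016 -0.791  0.117 -0.339  0.033  0.31 ]
[ 0.004  0.016 -0.791  0.14  -0.33   0.033  0.31 ]
[ 0.004  0.016 -0.791  0.162 -0.32   0.034  0.31 ]
[ 0.004  0.016 -0.791  0.184 -0.308  0.034  0.31 ]
```

View pics/c1.png

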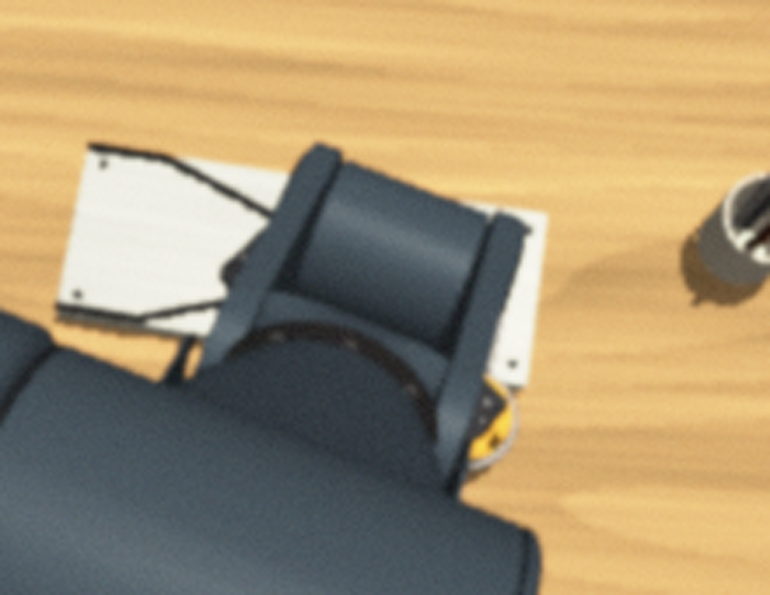

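```bash
python3 -m crank '0 0 -0.8 0.02 -0.36 0 0.31; 0 0 -0.8 0.05 -0.36 0 0.31; 0 0 -0.8 0.07 -0.35 0 0.31; 0 0 -0.8 0.1 -0.34 0 0.31; 0 0 -0.8 0.12 -0.34 0 0.31'; python3 -m crank '0 0 -0.8 0.14 -0.33 0.1 0.31; 0 0 -0.8 0.16 -0.32 0.1 0.31; 0 0 -0.7 0.18 -0.3 0 0.31; 0 0 0 0 0 0 0.31'
python3 - <<'E'
from plan import *
st(); plan([.4278,-.1333,.1],78.5,2,.31)
c=shot("scene"); u,v=proj(c,[.428,-.133,.07]).astype(int)
a=cv2.resize(c["img"][v-60:v+60,u-70:u+70,::-1],None,fx=5,fy=5,interpolation=2);cv2.imwrite("pics/c2.png",a)
for z in (.04,.0795): print(proj(c,[.428,-.133,z])*5-5*np.array([u-70,v-60]))
print(proj(c,robot.get_obs()["position"])*5-5*np.array([u-70,v-60]))
E
```

```text
time: 9.32
position: [0.4584, -0.1017, 0.1272]
tool_rot: [0.195, 0.981, -0.0, 0.007]
ft_force: [0.2, 0.3, 0.3]
grip_width: 0.0299
time: 9.82
position: [0.4294, -0.1307, 0.12]
tool_rot: [0.094, 0.996, -0.002, 0.009]
ft_force: [-0.4, -0.6, 0.5]
grip_width: 0.0299
t 9.82 P [ 0.4294 -0.1307  0.12  ] jig [ 0.1289 -0.1761] yaw 79.2 q [-0.55  0.47  1.98  0.01  0.68 -1.94] F [-0.4 -0.6  0.5] M [0.   0.04 0.01] w 0.0299
[-0.007  0.101  0.073  0.018 -0.036  0.25   0.31 ]
[-0.007  0.101  0.073  0.015 -0.036  0.25   0.31 ]
[359.89466813 338.37615165]
[352.73519419 287.90681978]
[350.87501568 234.23472718]
```

View pics/c2.png

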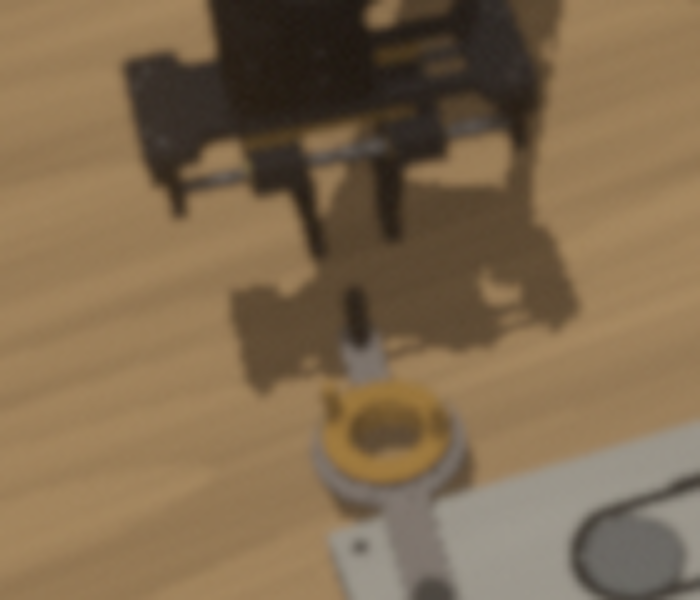

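```bash
python3 -m crank '0 0.1 0.07 0.02 -0.04 0.4 0.31; 0 0.1 0.07 0.02 -0.04 0.5 0.31; 0 0 0 0 0 0.5 0.31;0 0 0 0 0 0.25 0.31; 0 0 0 0 0 0 0.31'
python3 - <<'E'
from plan import *
st(); plan([.4278,-.1333,.046],78.5,2,.31)
c=shot("scene"); u,v=proj(c,[.428,-.133,.07]).astype(int)
a=cv2.resize(c["img"][v-60:v+60,u-70:u+70,::-1],None,fx=5,fy=5,interpolation=2);cv2.imwrite("pics/c3.png",a)
E
```

```text
time: 10.5
position: [0.4307, -0.1321, 0.0498]
tool_rot: [0.101, 0.995, -0.001, 0.001]
ft_force: [-0.3, -0.8, -0.4]
grip_width: 0.0298
t 10.5 P [ 0.4307 -0.1321  0.0498] jig [ 0.1302 -0.1747] yaw 78.4 q [-0.55  0.62  2.   -0.    0.51 -1.91] F [-0.3 -0.8 -0.4] M [-0.04  0.07 -0.01] w 0.0298
[-0.009  0.008 -0.007  0.032 -0.022  0.047  0.31 ]
[-0.009  0.008 -0.007  0.032 -0.022  0.047  0.31 ]
```

View pics/c3.png

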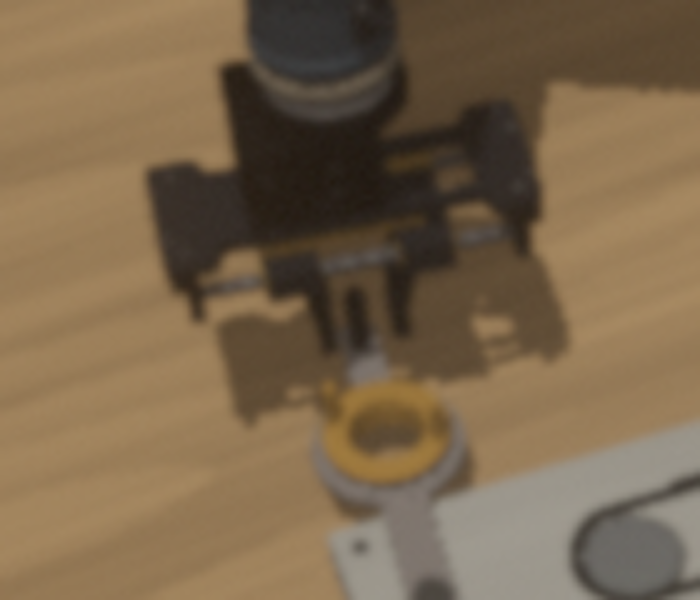

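```bash
cat >> plan.py <<'E'
PV=np.array([.6015,-.1685])
def pol():
    o=robot.get_obs(); d=np.array(o["position"])[:2]-PV; a=np.degrees(np.arctan2(d[1],d[0]))
    rad=d/np.hypot(*d); tan=np.array([rad[1],-rad[0]]); F=np.array(o["ft_force"])[:2]
    print("r %.4f ang %.1f yaw-tan %.1f Frad %.1f Ftan %.1f"%(np.hypot(*d),a,yaw(o)-(a-90),F@rad,F@tan)); st()
E
python3 -m crank '0 0 0.6 0.02 0.22 0.05 0.31; 0 0 1 0 0.36 0 0.31; 0 0 1 -0.02 0.38 0 0.31;0 0 1 -0.02 0.38 0 0.31' 
python3 -c "
from plan import *
pol()"
```

```text
time: 11.05
position: [0.4498, -0.0831, 0.0497]
tool_rot: [0.261, 0.965, -0.002, 0.003]
ft_force: [-0.5, -1.8, -1.3]
grip_width: 0.03
r 0.1741 ang 150.6 yaw-tan -0.9 Frad -0.4 Ftan -1.9
t 11.05 P [ 0.4498 -0.0831  0.0497] jig [ 0.0794 -0.1607] yaw 59.8 q [-0.43  0.62  1.99 -0.01  0.52 -1.46] F [-0.5 -1.8 -1.3] M [-0.35  0.21 -0.06] w 0.03
```

```bash
python3 -m crank '0 0 0.95 -0.01 0.38 0.03 0.31; 0 0 1 -0.02 0.38 0 0.31; 0 0 1 -0.02 0.38 0 0.31;0 0 1 -0.02 0.38 0 0.31;0 0 1 -0.02 0.38 0 0.31' 
python3 -c "
from plan import *
pol()"
```

```text
time: 11.68
position: [0.5004, -0.0266, 0.0509]
tool_rot: [0.467, 0.884, -0.003, 0.003]
ft_force: [-1.8, -2.2, -1.4]
grip_width: 0.03
r 0.1743 ang 125.5 yaw-tan -1.2 Frad -0.7 Ftan -2.7
t 11.68 P [ 0.5004 -0.0266  0.0509] jig [ 0.0181 -0.1161] yaw 34.3 q [-0.27  0.65  1.88 -0.01  0.61 -0.86] F [-1.8 -2.2 -1.4] M [-0.41  0.24 -0.01] w 0.03
```

```bash
python3 -m crank '0 0 0.95 -0.01 0.38 0.04 0.31; 0 0 1 -0.02 0.38 0 0.31; 0 0 1 -0.02 0.38 0 0.31;0 0 1 -0.02 0.38 0 0.31;0 0 0.6 -0.01 0.24 0 0.31' 
python3 -c "
from plan import *
pol()"
```

```text
time: 12.3
position: [0.5617, 0.0016, 0.0508]
tool_rot: [0.637, 0.771, -0.006, 0.0]
ft_force: [-1.4, -1.8, -1.3]
grip_width: 0.03
r 0.1747 ang 103.2 yaw-tan -2.3 Frad -1.5 Ftan -1.7
t 12.3 P [0.5617 0.0016 0.0508] jig [-0.0162 -0.058 ] yaw 10.9 q [-0.19  0.7   1.72 -0.02  0.73 -0.37] F [-1.4 -1.8 -1.3] M [-0.29  0.25  0.04] w 0.03
```

```bash
python3 -m crank '0 0 0.6 -0.01 0.3 0 0.31; 0 0 0.8 -0.02 0.3 0 0.31; 0 0 0.8 -0.02 0.3 0 0.31;0 0 0.5 -0.01 0.19 0 0.31' 
python3 -c "
from plan import *
pol()"
python3 -m crank '0 0 0.5 -0.01 0.15 0 0.31; 0 0 0.3 -0.01 0.12 0 0.31' 
python3 -c "
from plan import *
pol()"
```

```text
time: 12.8
position: [0.5998, 0.0056, 0.0508]
tool_rot: [0.725, 0.688, -0.01, -0.004]
ft_force: [-2.2, 0.2, -0.4]
grip_width: 0.0299
r 0.1741 ang 90.6 yaw-tan -3.6 Frad 0.2 Ftan -2.2
t 12.8 P [0.5998 0.0056 0.0508] jig [-0.0241 -0.0205] yaw -3.0 q [-0.17  0.73  1.61 -0.02  0.82 -0.11] F [-2.2  0.2 -0.4] M [-0.11  0.41 -0.01] w 0.0299
time: 13.05
position: [0.608, 0.005, 0.0507]
tool_rot: [0.75, 0.661, -0.012, -0.006]
ft_force: [-2.1, 1.6, 0.1]
grip_width: 0.0301
r 0.1736 ang 87.9 yaw-tan -5.0 Frad 1.6 Ftan -2.2
t 13.05 P [0.608  0.005  0.0507] jig [-0.0243 -0.0123] yaw -7.2 q [-0.17  0.74  1.58 -0.02  0.84 -0.03] F [-2.1  1.6  0.1] M [ 0.16  0.36 -0.  ] w 0.0301
```

```bash
python3 -m crank '0 0 -0.2 0 0.15 0 0.31; 0 0 0 0 0.15 0 0.31; 0 0 0 0 0.12 0 0.31' 
python3 -c "
from plan import *
pol()"
python3 -m crank '0 0 0 0 0.12 0 0.31; 0 0 0 0 0.1 0 0.31' 
python3 -c "
from plan import *
pol()"
```

```text
time: 13.42
position: [0.6243, 0.0043, 0.0506]
tool_rot: [0.744, 0.669, -0.013, -0.008]
ft_force: [-2.1, 1.5, 0.0]
grip_width: 0.0301
r 0.1743 ang 82.5 yaw-tan 1.4 Frad 1.2 Ftan -2.3
t 13.43 P [0.6243 0.0043 0.0506] jig [-0.0253  0.004 ] yaw -6.1 q [-0.17  0.76  1.53 -0.01  0.88 -0.05] F [-2.1  1.5  0. ] M [0.18 0.35 0.01] w 0.0301
time: 13.68
position: [0.6276, 0.0041, 0.0501]
tool_rot: [0.743, 0.669, -0.017, -0.013]
ft_force: [-11.9, 1.6, 9.1]
grip_width: 0.0301
r 0.1746 ang 81.4 yaw-tan 2.6 Frad -0.2 Ftan -12.0
t 13.68 P [0.6276 0.0041 0.0501] jig [-0.0254  0.0073] yaw -6.0 q [-0.17  0.77  1.51 -0.01  0.9  -0.05] F [-11.9   1.6   9.1] M [ 0.18  1.97 -0.07] w 0.0301
```

```bash
python3 -m crank '0 0 0 0 -0.2 0 0.31; 0 0 0 0 0 -0.4 0.31; 0 0 0 0 0 -0.6 0.31; 0 0 0 0 0 -0.8 0.31'
python3 - <<'E'
from plan import *
pol(); plan([.613,0.08,.15],-5.85,3,-.5)
E
```

```text
time: 14.18
position: [0.6261, 0.0032, 0.125]
tool_rot: [0.743, 0.669, -0.016, -0.01]
ft_force: [1.4, 0.4, 0.1]
grip_width: 0.0298
r 0.1735 ang 81.9 yaw-tan 2.1 Frad 0.6 Ftan 1.3
t 14.18 P [0.6261 0.0032 0.125 ] jig [-0.0244  0.0059] yaw -6.0 q [-0.17  0.66  1.48 -0.01  1.03 -0.05] F [1.4 0.4 0.1] M [-0.03  0.02  0.  ] w 0.0298
[-0.136  0.04  -0.011  0.623 -0.183 -0.209 -0.5  ]
[-0.136  0.04  -0.011  0.623 -0.18  -0.209 -0.5  ]
[-0.136  0.04  -0.011  0.624 -0.176 -0.209 -0.5  ]
```

```bash
python3 -m crank '-0.14 0.04 0 0.7 -0.2 -0.3 -1; -0.14 0.04 0 0.8 -0.18 -0.3 -1; -0.14 0.04 0 0.8 -0.18 -0.2 -1; 0 0 0 0 0 0 -1'
python3 - <<'E'
from plan import *
st()
for n in ("scene","top"):
    c=shot(n); u,v=proj(c,[.613,-.065,.05]).astype(int); print(n,u,v)
    a=cv2.resize(c["img"][v-40:v+40,u-55:u+55,::-1],None,fx=7,fy=7,interpolation=2);cv2.imwrite("pics/d_%s.png"%n,a)
    for k in ["peg_a","ring_center","push_post","pivot_point"]:
        for b in spotter.boxes_of(k,c)[:3]:
            P=w(c,b["at"]); print(k,round(b["score"],2),P.round(4),((proj(c,P)-[u-55,v-40])*7).round())
E
```

```text
time: 14.68
position: [0.6245, 0.097, 0.1686]
tool_rot: [0.744, 0.668, 0.01, 0.011]
ft_force: [0.5, -0.8, -0.1]
grip_width: 0.0624
t 14.68 P [0.6245 0.097  0.1686] jig [-0.1176 -0.0052] yaw -6.1 q [-0.02  0.59  1.49 -0.    1.03  0.09] F [ 0.5 -0.8 -0.1] M [-0.09  0.09 -0.01] w 0.0624
scene 238 222
peg_a 0.92 [ 0.6069 -0.0642  0.0525] [385. 267.]
ring_center 0.57 [ 0.6046 -0.0582  0.0495] [397. 262.]
push_post 0.93 [ 0.6106 -0.0741  0.0428] [365. 301.]
pivot_point 0.94 [ 0.6146 -0.0762  0.0406] [365. 315.]
top 283 173
peg_a 0.87 [ 0.6167 -0.0639  0.0488] [385. 278.]
peg_a 0.23 [ 0.6087 -0.0742  0.0392] [409. 306.]
ring_center 0.75 [ 0.6158 -0.0622  0.05  ] [381. 280.]
push_post 0.85 [ 0.6109 -0.0701  0.0362] [398. 302.]
pivot_point 0.94 [ 0.6089 -0.0716  0.0407] [402. 305.]
pivot_point 0.58 [0.5371 0.442  0.0821] [-985.  385.]
```

View pics/d_scene.png

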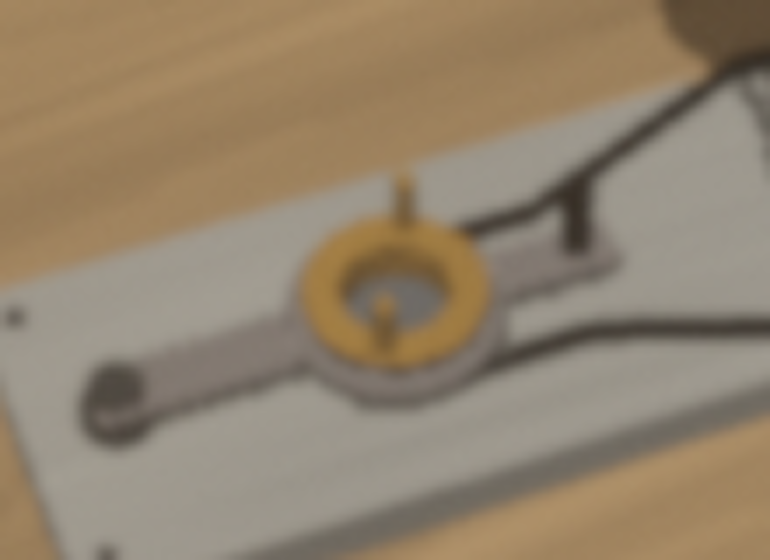

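View pics/d_top.png

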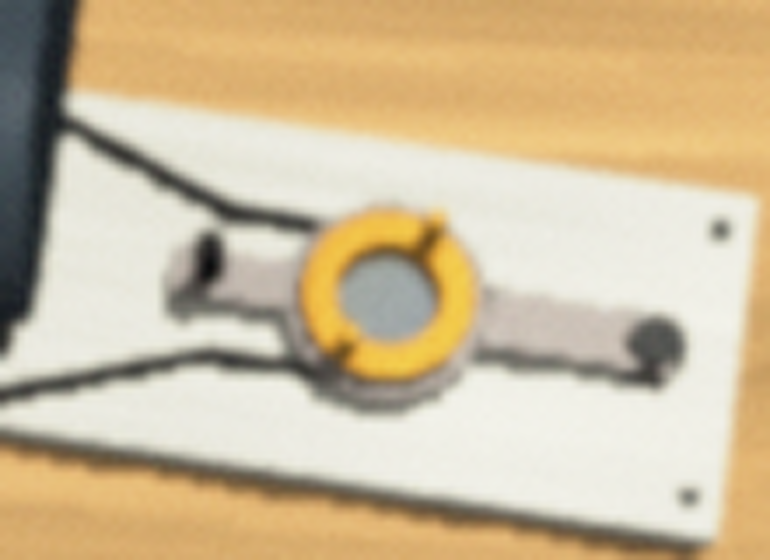

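Run:
```python
from plan import *
from scipy.optimize import least_squares
T=shot("top");S=shot("scene")
s=lambda u,v:np.array((238-55+u/7,222-40+v/7)); t=lambda u,v:np.array((283-55+u/7,173-40+v/7))
ob=[(S,s(402,180),0,1),(S,s(403,222),0,0),(S,s(385,298),1,1),(S,s(386,345),1,0),(T,t(436,215),1,1),(T,t(420,245),1,0),(T,t(347,341),0,1),(T,t(334,361),0,0)]
def P(p,k,top):
    a=p[2]+np.pi*k; return np.array([p[0]+.028*np.cos(a),p[1]+.028*np.sin(a),p[3]+.026*top])
for sub in (ob[:4],ob[4:],ob):
    f=lambda p:np.r_[np.concatenate([proj(c,P(p,k,m))-uv for c,uv,k,m in sub]),(p[3]-.05)/.005]
    r=least_squares(f,[.613,-.065,np.pi+.3,.05]); print(r.x.round(4),np.degrees(r.x[2]),np.abs(r.fun).max())
print(J(.045,0))
```

```text
[ 0.6128 -0.0634  2.5624  0.0497] 146.81649285976096 0.5706937659142852
[ 0.6077 -0.0629  2.5771  0.0505] 147.6580159742479 1.1300428208618882
[ 0.6096 -0.0626  2.5698  0.046 ] 147.24155677934087 1.1560457192783247
[ 0.61314119 -0.06521109]
```

Run:
```python
from plan import *
st(); plan([.612,-.0645,.11],-33,6,-1)
```

```text
t 15.28 P [0.6231 0.0948 0.1657] jig [-0.1152 -0.0065] yaw -6.3 q [-0.02  0.59  1.49 -0.    1.03  0.09] F [-0.3 -0.8  0.1] M [-0.11  0.04  0.  ] w 0.0866
[ 0.046 -0.01   0.889 -0.665  0.022  0.233 -1.   ]
[ 0.046 -0.01   0.889 -0.661  0.074  0.233 -1.   ]
[ 0.046 -0.01   0.889 -0.653  0.126  0.234 -1.   ]
[ 0.046 -0.01   0.889 -0.641  0.177  0.234 -1.   ]
[ 0.046 -0.01   0.889 -0.625  0.227  0.233 -1.   ]
[ 0.046 -0.01   0.889 -0.605  0.276  0.233 -1.   ]
```

```bash
python3 -m crank '0.05 0 0.9 -0.66 0.02 0.18 -1; 0.05 0 0.9 -0.66 0.07 0.18 -1; 0.05 0 0.9 -0.65 0.12 0.18 -1; 0.05 0 0.9 -0.64 0.18 0.18 -1; 0.04 0 0.9 -0.62 0.22 0.18 -1'
python3 - <<'E'
from plan import *
st(); plan([.612,-.0645,.11],-33,2,-1)
E
```

```text
time: 15.9
position: [0.6132, -0.0387, 0.1291]
tool_rot: [0.863, 0.505, 0.003, 0.0]
ft_force: [0.5, -0.8, 0.7]
grip_width: 0.087
t 15.9 P [ 0.6132 -0.0387  0.1291] jig [ 0.0187 -0.0026] yaw -29.3 q [-0.25  0.63  1.55  0.01  0.96  0.26] F [ 0.5 -0.8  0.7] M [-0.09  0.17  0.01] w 0.087
[ 0.02  -0.034  0.367 -0.289  0.144  0.238 -1.   ]
[ 0.02  -0.034  0.367 -0.284  0.153  0.239 -1.   ]
```

```bash
python3 -m crank '0.02 -0.03 0.36 -0.28 0.14 0.2 -1; 0.02 -0.03 0.36 -0.27 0.14 0.2 -1; 0 0 0 0 0 0 -1'
python3 - <<'E'
from plan import *
st(); plan([.612,-.0645,.057],-33,2,-1)
for n in ("scene","top"):
    c=shot(n); u,v=proj(c,[.613,-.065,.06]).astype(int)
    o=robot.get_obs(); M=R.from_quat(o["tool_rot"]).as_matrix(); 
    a=cv2.resize(c["img"][v-45:v+45,u-55:u+55,::-1],None,fx=7,fy=6,interpolation=2)
    cv2.imwrite("pics/e_%s.png"%n,a)
E
```

```text
time: 16.27
position: [0.6115, -0.0654, 0.1114]
tool_rot: [0.88, 0.476, -0.0, -0.001]
ft_force: [-0.1, 0.1, 0.2]
grip_width: 0.0867
t 16.27 P [ 0.6115 -0.0654  0.1114] jig [ 0.0454 -0.0016] yaw -33.2 q [-0.29  0.65  1.55  0.    0.94  0.29] F [-0.1  0.1  0.2] M [-0.15  0.15 -0.02] w 0.0867
[-0.008 -0.002 -0.018  0.013 -0.001  0.68  -1.   ]
[-0.008 -0.002 -0.018  0.013 -0.001  0.68  -1.   ]
```

View pics/e_scene.png

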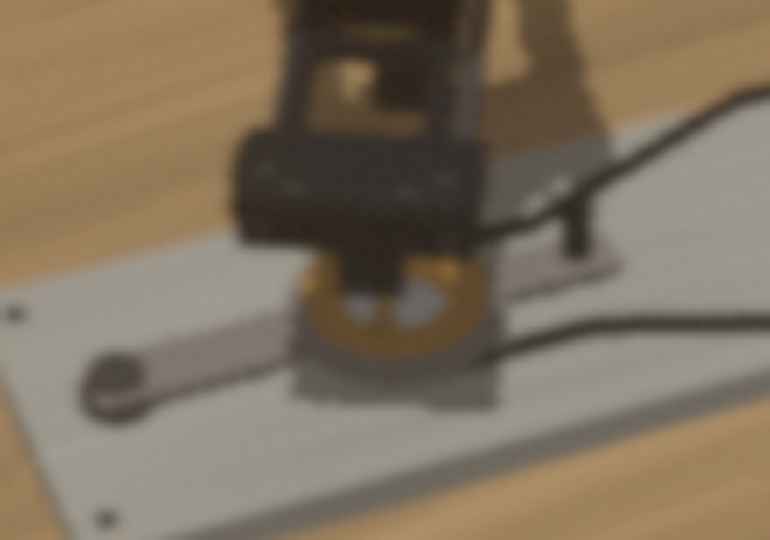

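```bash
python3 -m crank '0 0 0 0.01 0 0.35 -1; 0 0 0 0.01 0 0.3 -1; 0 0 0 0 0 0.25 -1'; python3 -m crank '0 0 0 0 0 0.2 -1; 0 0 0 0 0 0.15 -1;0 0 0 0 0 0 -1'
python3 - <<'E'
from plan import *
st(); plan([.612,-.0645,.057],-33,1,-1)
E
```

```text
time: 16.75
position: [0.6132, -0.0621, 0.075]
tool_rot: [0.879, 0.478, 0.001, 0.0]
ft_force: [-0.4, 0.1, 0.1]
grip_width: 0.087
time: 17.12
position: [0.6123, -0.0615, 0.0584]
tool_rot: [0.878, 0.478, 0.0, -0.001]
ft_force: [-0.1, 0.7, -0.4]
grip_width: 0.0868
t 17.12 P [ 0.6123 -0.0615  0.0584] jig [ 0.0413 -0.0013] yaw -32.9 q [-0.28  0.73  1.58  0.    0.83  0.29] F [-0.1  0.7 -0.4] M [-0.07  0.12 -0.03] w 0.0868
[-0.014 -0.012  0.018 -0.068  0.036  0.035 -1.   ]
```

```bash
python3 -m crank '0 0 0 -0.06 0.03 0.02 -1; 0 0 0 0 0 0 -0.6;0 0 0 0 0 0 -0.45; 0 0 0 0 0 0 -0.4; 0 0 0 0 0 0 -0.4' 3
python3 - <<'E'
from plan import *
st(); plan([.612,-.0645,.057],-33,1,-1)
E
```

```text
time: 17.75
position: [0.6116, -0.0641, 0.0586]
tool_rot: [0.879, 0.478, 0.0, -0.001]
ft_force: [-1.5, 2.1, 0.5]
grip_width: 0.0639
t 17.75 P [ 0.6116 -0.0641  0.0586] jig [ 0.0441 -0.0016] yaw -32.9 q [-0.29  0.73  1.58  0.    0.83  0.29] F [-1.5  2.1  0.5] M [ 0.13  0.37 -0.02] w 0.0639
[-0.021 -0.016  0.012 -0.003  0.013  0.039 -1.   ]
```

```bash
python3 -m crank '0 0 0 0 -0.03 0 -0.4; 0 0 0 0 0 0 -0.4' 3
python3 -c "
from plan import *
st()"
```

```text
time: 18.0
position: [0.6115, -0.064, 0.0586]
tool_rot: [0.878, 0.478, 0.001, 0.0]
ft_force: [-1.2, 0.0, -0.0]
grip_width: 0.0639
t 18.0 P [ 0.6115 -0.064   0.0586] jig [ 0.044  -0.0017] yaw -32.9 q [-0.29  0.73  1.58  0.    0.83  0.29] F [-1.2  0.  -0. ] M [ 0.01  0.26 -0.08] w 0.0639
```

```bash
python3 -m crank '0 0 0 0 0 0 0; 0 0 0 0 0 0 0' 15
python3 -c "
from plan import *
st()"
python3 -m crank '0 0 0.5 0 0 0 0; 0 0 1 0 0 0.004 0; 0 0 1 0 0 0.004 0' 15
python3 -c "
from plan import *
st()"
```

```text
time: 18.25
position: [0.6115, -0.064, 0.0586]
tool_rot: [0.879, 0.478, 0.001, -0.0]
ft_force: [0.3, -0.1, -0.4]
grip_width: 0.0629
t 18.25 P [ 0.6115 -0.064   0.0586] jig [ 0.044  -0.0017] yaw -32.9 q [-0.29  0.73  1.58  0.    0.83  0.29] F [ 0.3 -0.1 -0.4] M [-0.09  0.14 -0.01] w 0.0629
time: 18.62
position: [0.6115, -0.064, 0.0582]
tool_rot: [0.926, 0.377, 0.001, -0.0]
ft_force: [-0.5, -0.1, -0.5]
grip_width: 0.0634
t 18.62 P [ 0.6115 -0.064   0.0582] jig [ 0.044  -0.0017] yaw -45.8 q [-0.29  0.73  1.58  0.    0.83  0.51] F [-0.5 -0.1 -0.5] M [-0.1   0.19  0.07] w 0.0634
```

```bash
python3 -m crank '0 0 1 0 0 0.004 0; 0 0 1 0 0 0.004 0; 0 0 1 0 0 0.004 0; 0 0 1 0 0 0.004 0; 0 0 1 0 0 0.004 0' 15
python3 - <<'E'
from plan import *
st()
c=shot("scene"); u,v=proj(c,[.613,-.065,.06]).astype(int)
a=cv2.resize(c["img"][v-45:v+45,u-55:u+55,::-1],None,fx=7,fy=6,interpolation=2)
cv2.imwrite("pics/f1.png",a)
E
```

```text
time: 19.25
position: [0.6115, -0.0639, 0.0574]
tool_rot: [0.987, 0.161, 0.001, -0.0]
ft_force: [0.0, -0.4, -1.0]
grip_width: 0.0635
t 19.25 P [ 0.6115 -0.0639  0.0574] jig [ 0.0439 -0.0018] yaw -71.5 q [-0.29  0.73  1.58  0.    0.83  0.96] F [ 0.  -0.4 -1. ] M [-0.02  0.14  0.03] w 0.0635
```

View pics/f1.png

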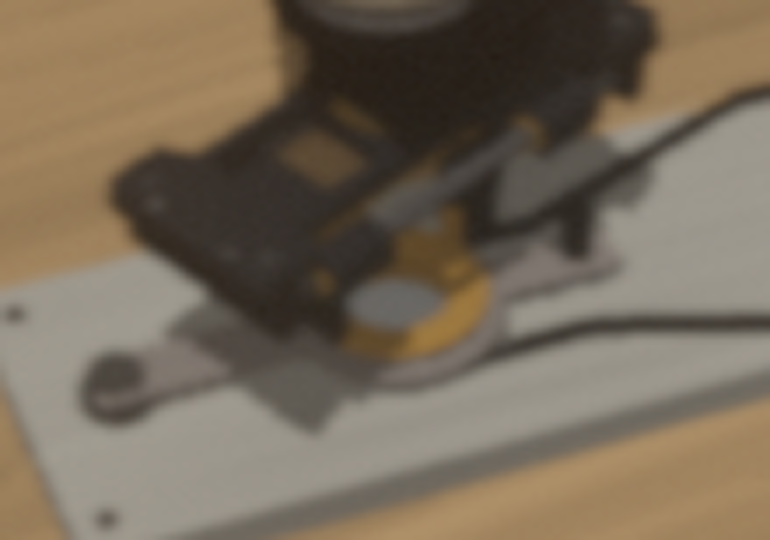

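```bash
python3 -m crank '0 0 1 0 0 0.004 0; 0 0 1 0 0 0.004 0; 0 0 1 0 0 0.004 0; 0 0 1 0 0 0.004 0; 0 0 1 0 0 0.004 0' 15
python3 -m crank '0 0 1 0 0 0.004 0; 0 0 1 0 0 0.004 0; 0 0 1 0 0 0.004 0; 0 0 1 0 0 0.004 0; 0 0 1 0 0 0.004 0' 15
python3 -c "
from plan import *
st()"
```

```text
time: 19.92
position: [0.6115, -0.0639, 0.0566]
tool_rot: [0.998, -0.061, 0.0, -0.0]
ft_force: [-0.5, 0.0, -0.2]
grip_width: 0.0634
time: 20.55
position: [0.6115, -0.0638, 0.0558]
tool_rot: [0.96, -0.278, 0.0, -0.0]
ft_force: [0.1, -0.4, -0.4]
grip_width: 0.0634
t 20.55 P [ 0.6115 -0.0638  0.0558] jig [ 0.0438 -0.0018] yaw -122.3 q [-0.29  0.73  1.58  0.    0.82  1.85] F [ 0.1 -0.4 -0.4] M [0.05 0.19 0.08] w 0.0634
```

```bash
python3 -m crank '0 0 1 0 0 0.004 0; 0 0 1 0 0 0.004 0; 0 0 1 0 0 0.004 0; 0 0 1 0 0 0.004 0' 15
python3 -c "
from plan import *
st()"
```

```text
time: 21.05
position: [0.6115, -0.0638, 0.0552]
tool_rot: [0.896, -0.443, 0.001, -0.0]
ft_force: [-0.7, 0.1, -0.9]
grip_width: 0.0633
t 21.05 P [ 0.6115 -0.0638  0.0552] jig [ 0.0437 -0.0017] yaw -142.6 q [-0.29  0.74  1.58 -0.    0.82  2.2 ] F [-0.7  0.1 -0.9] M [0.01 0.12 0.04] w 0.0633
```

```bash
for i in 1; do python3 -m crank '0 0 1 0 0 0.004 0; 0 0 1 0 0 0.004 0' 15;done
python3 -c "
from plan import *
st()"
```

```text
time: 21.3
position: [0.6116, -0.0637, 0.0549]
tool_rot: [0.854, -0.521, 0.001, -0.0]
ft_force: [0.1, -0.3, -1.3]
grip_width: 0.0633
t 21.3 P [ 0.6116 -0.0637  0.0549] jig [ 0.0437 -0.0017] yaw -152.8 q [-0.29  0.74  1.58 -0.    0.82  2.38] F [ 0.1 -0.3 -1.3] M [0.05 0.2  0.06] w 0.0633
```

```bash
python3 -m crank '0 0 1 0 0 0.004 0; 0 0 0.7 0 0 0.004 0' 15
python3 -c "
from plan import *
st()"
```

```text
time: 21.55
position: [0.6116, -0.0637, 0.0546]
tool_rot: [0.812, -0.583, 0.001, 0.0]
ft_force: [-1.4, 0.2, -0.2]
grip_width: 0.0631
t 21.55 P [ 0.6116 -0.0637  0.0546] jig [ 0.0437 -0.0017] yaw -161.4 q [-0.29  0.74  1.58 -0.    0.82  2.53] F [-1.4  0.2 -0.2] M [0.06 0.18 0.03] w 0.0631
```

```bash
python3 -m crank '0 0 0.8 0 0 0.004 0' 15
python3 -c "
from plan import *
st()"
```

```text
time: 21.68
position: [0.6116, -0.0638, 0.0544]
tool_rot: [0.791, -0.612, 0.001, 0.0]
ft_force: [-0.5, -0.4, 0.2]
grip_width: 0.0632
t 21.68 P [ 0.6116 -0.0638  0.0544] jig [ 0.0437 -0.0017] yaw -165.4 q [-0.29  0.74  1.58 -0.    0.82  2.6 ] F [-0.5 -0.4  0.2] M [0.09 0.15 0.04] w 0.0632
```

```bash
python3 -m crank '0 0 0 0 0 0 -0.8; 0 0 0 0 0 0 -1; 0 0 0 0 0 -0.4 -1; 0 0 0 0 0 -0.6 -1; 0 0 -1 0 0 -0.4 -1' 15
python3 -m crank '0 0 -1 0 0 0 -1; 0 0 -1 0 0 0 -1; 0 0 -1 0 0 0 -1; 0 0 -1 0 0 0 -1; 0 0 -1 0 0 0 -1'
python3 -m crank '0 0 -1 0 0 0 -1; 0 0 -1 0 0 0 -1; 0 0 -1 0 0 0 -1; 0 0 -1 0 0 0 -1; 0 0 -1 0 0 0 -1'
python3 -m crank '0 0 -1 0 0 0 -1; 0 0 -1 0 0 0 -1; 0 0 -1 0 0 0 -1; 0 0 -1 0 0 0 -1; 0 0 -1 0 0 0 -1'
python3 -m crank '0 0 -1 0 0 0 -1; 0 0 -1 0 0 0 -1; 0 0 -1 0 0 0 -1; 0 0 -1 0 0 0 -1; 0 0 -1 0 0 0 -1'
python3 -m crank '0 0 -1 0 0 0 -1; 0 0 -1 0 0 0 -1; 0 0 -1 0 0 0 -1; 0 0 -1 0 0 0 -1; 0 0 -1 0 0 0 -1'
python3 - <<'E'
from plan import *
st(); plan([.6116,-.0638,.1],14.6,9,-1)
E
```

```text
time: 22.3
position: [0.6115, -0.0637, 0.1129]
tool_rot: [0.819, -0.573, 0.0, 0.0]
ft_force: [-1.3, -0.3, 0.6]
grip_width: 0.0869
time: 22.92
position: [0.6151, -0.0646, 0.1221]
tool_rot: [0.927, -0.374, 0.007, -0.0]
ft_force: [-0.4, 0.2, -0.6]
grip_width: 0.087
time: 23.55
position: [0.6172, -0.0651, 0.129]
tool_rot: [0.988, -0.155, 0.011, 0.002]
ft_force: [-0.4, -0.5, 0.4]
grip_width: 0.0868
time: 24.18
position: [0.6191, -0.0656, 0.1358]
tool_rot: [0.997, 0.072, 0.014, 0.005]
ft_force: [0.2, 0.3, 0.5]
grip_width: 0.087
time: 24.8
position: [0.6209, -0.066, 0.1427]
tool_rot: [0.955, 0.295, 0.016, 0.011]
ft_force: [-0.1, 0.0, 0.3]
grip_width: 0.0869
time: 25.42
position: [0.6226, -0.0664, 0.1497]
tool_rot: [0.864, 0.503, 0.015, 0.017]
ft_force: [-0.2, 0.5, -0.3]
grip_width: 0.0869
t 25.43 P [ 0.6226 -0.0664  0.1497] jig [0.0452 0.0095] yaw -29.7 q [-0.28  0.6   1.53 -0.    0.96  0.23] F [-0.2  0.5 -0.3] M [-0.09  0.16 -0.02] w 0.0869
[ 0.059  0.01  -0.983 -0.01  -0.036  0.136 -1.   ]
[ 0.059  0.01  -0.983 -0.007 -0.036  0.137 -1.   ]
[ 0.059  0.01  -0.983 -0.004 -0.036  0.137 -1.   ]
[ 0.059  0.01  -0.983 -0.001 -0.036  0.137 -1.   ]
[ 0.059  0.01  -0.983  0.002 -0.035  0.137 -1.   ]
[ 0.059  0.01  -0.983  0.004 -0.034  0.137 -1.   ]
[ 0.059  0.01  -0.983  0.007 -0.033  0.138 -1.   ]
[ 0.059  0.01  -0.983  0.01  -0.031  0.138 -1.   ]
[ 0.059  0.01  -0.983  0.012 -0.03   0.138 -1.   ]
```

```bash
python3 -m crank '0.06 0 -1 -0.01 -0.04 0.14 -1; 0.06 0 -1 0 -0.04 0.14 -1; 0.06 0 -1 0 -0.04 0.14 -1; 0.06 0 -1 0 -0.04 0.14 -1; 0.06 0 -1 0 -0.04 0.14 -1'
python3 - <<'E'
from plan import *
st(); plan([.6116,-.0638,.1],14.6,4,-1)
E
```

```text
time: 26.05
position: [0.6182, -0.065, 0.1282]
tool_rot: [0.729, 0.685, 0.007, 0.012]
ft_force: [0.3, -0.3, -0.3]
grip_width: 0.087
t 26.05 P [ 0.6182 -0.065   0.1282] jig [0.0443 0.005 ] yaw -3.6 q [-0.28  0.63  1.55 -0.    0.94 -0.22] F [ 0.3 -0.3 -0.3] M [-0.07  0.07  0.03] w 0.087
[ 0.076  0.032 -0.909  0.006 -0.047  0.175 -1.   ]
[ 0.076  0.032 -0.909  0.009 -0.045  0.175 -1.   ]
[ 0.076  0.032 -0.909  0.012 -0.043  0.176 -1.   ]
[ 0.076  0.032 -0.909  0.015 -0.041  0.176 -1.   ]
```

```bash
python3 -m crank '0.08 0.03 -0.9 0 -0.045 0.17 -1; 0.08 0.03 -0.9 0.01 -0.045 0.17 -1; 0.08 0.03 -0.9 0.01 -0.04 0.17 -1; 0.08 0.03 -0.9 0.015 -0.04 0.17 -1; 0 0 0 0 0 0 -1'
python3 - <<'E'
from plan import *
st(); plan([.6116,-.0638,.0545],14.6,3,-1)
c=shot("scene"); u,v=proj(c,[.613,-.065,.06]).astype(int)
a=cv2.resize(c["img"][v-45:v+45,u-55:u+55,::-1],None,fx=7,fy=6,interpolation=2)
cv2.imwrite("pics/g1.png",a)
E
```

```text
time: 26.68
position: [0.6136, -0.0646, 0.1063]
tool_rot: [0.607, 0.794, 0.0, 0.003]
ft_force: [-0.9, 0.1, 0.5]
grip_width: 0.0875
t 26.68 P [ 0.6136 -0.0646  0.1063] jig [0.0443 0.0004] yaw 15.2 q [-0.29  0.66  1.56 -0.    0.92 -0.55] F [-0.9  0.1  0.5] M [-0.09  0.06  0.02] w 0.0875
[ 0.016  0.015  0.04   0.012 -0.016  0.431 -1.   ]
[ 0.016  0.015  0.04   0.012 -0.015  0.431 -1.   ]
[ 0.016  0.015  0.04   0.011 -0.015  0.431 -1.   ]
```

View pics/g1.png

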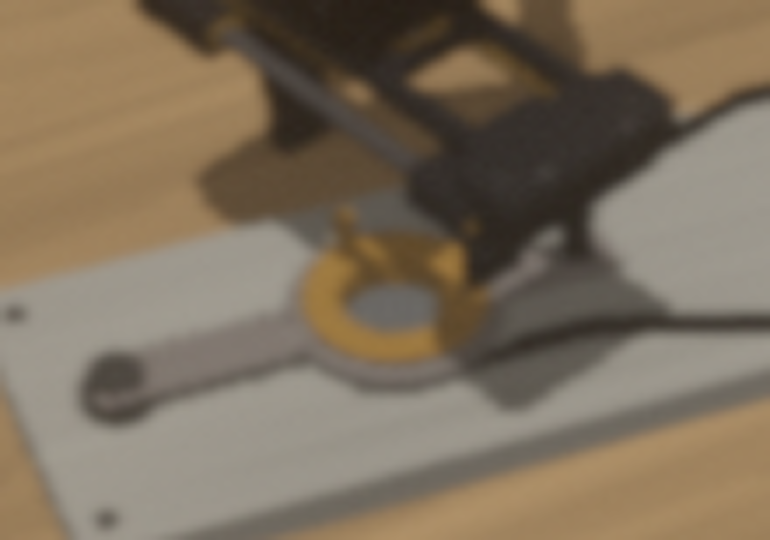

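Run:
```python
from plan import *
c=shot("scene"); u,v=proj(c,[.613,-.065,.06]).astype(int)
a=cv2.imread("pics/g1.png")
for d in (0,15,30,45,60):
  r=[]
  for k in(0,1):
    an=np.radians(d)+np.pi*k
    for z in (.046,.072):
        q=(proj(c,[.6122+.028*np.cos(an),-.0642+.028*np.sin(an),z])-[u-55,v-45])*[7,6]; r+=list(q.round())
  print(d,r)
```

```text
0 [np.float64(428.0), np.float64(338.0), np.float64(428.0), np.float64(299.0), np.float64(357.0), np.float64(243.0), np.float64(355.0), np.float64(204.0)]
15 [np.float64(445.0), np.float64(329.0), np.float64(445.0), np.float64(291.0), np.float64(340.0), np.float64(251.0), np.float64(338.0), np.float64(212.0)]
30 [np.float64(458.0), np.float64(319.0), np.float64(458.0), np.float64(280.0), np.float64(327.0), np.float64(261.0), np.float64(325.0), np.float64(222.0)]
45 [np.float64(467.0), np.float64(306.0), np.float64(467.0), np.float64(267.0), np.float64(318.0), np.float64(274.0), np.float64(315.0), np.float64(235.0)]
60 [np.float64(470.0), np.float64(292.0), np.float64(471.0), np.float64(253.0), np.float64(314.0), np.float64(287.0), np.float64(311.0), np.float64(248.0)]
```

```bash
python3 -m crank '0 0 0.1 0.01 -0.015 0.4 -1; 0 0 0 0.01 -0.015 0.35 -1; 0 0 0 0 -0.015 0.3 -1; 0 0 0 0 0 0.2 -1; 0 0 0 0 0 0 -1' 3
python3 - <<'E'
from plan import *
st(); plan([.6116,-.0638,.0545],14.6,1,-1)
E
```

```text
time: 27.4
position: [0.612, -0.0644, 0.0529]
tool_rot: [0.612, 0.791, 0.001, 0.003]
ft_force: [-0.4, -0.0, -0.4]
grip_width: 0.0869
t 27.4 P [ 0.612  -0.0644  0.0529] jig [ 0.0444 -0.0012] yaw 14.5 q [-0.29  0.74  1.59 -0.    0.81 -0.54] F [-0.4 -0.  -0.4] M [-0.07 -0.04  0.  ] w 0.0869
[ 0.053  0.046 -0.011  0.018 -0.006 -0.039 -1.   ]
```

```bash
python3 -m crank '0 0 0 0.02 0 -0.03 -0.6; 0 0 0 0 0 0 -0.4; 0 0 0 0 0 0 -0.4; 0 0 0 0 0 0 0' 3
python3 -c "
from plan import *
st()"
python3 -m crank '0 0 0 0 0 0 0; 0 0 0 0 0 0 0' 20
python3 -c "
from plan import *
st()"
```

```text
time: 27.9
position: [0.6119, -0.0639, 0.0551]
tool_rot: [0.612, 0.791, 0.0, 0.003]
ft_force: [-1.4, -0.9, -0.4]
grip_width: 0.0639
t 27.9 P [ 0.6119 -0.0639  0.0551] jig [ 0.0438 -0.0014] yaw 14.6 q [-0.28  0.73  1.59 -0.    0.82 -0.54] F [-1.4 -0.9 -0.4] M [-0.22  0.31 -0.03] w 0.0639
time: 28.15
position: [0.6118, -0.0639, 0.0551]
tool_rot: [0.612, 0.791, 0.001, 0.003]
ft_force: [-0.4, -0.1, -0.2]
grip_width: 0.0627
t 28.15 P [ 0.6118 -0.0639  0.0551] jig [ 0.0439 -0.0014] yaw 14.6 q [-0.28  0.73  1.59 -0.    0.82 -0.54] F [-0.4 -0.1 -0.2] M [-0.11  0.12  0.01] w 0.0627
```

Turn on, watching the moment.

```bash
python3 -m crank '0 0 0.6 0 0 0.004 0; 0 0 0.6 0 0 0.004 0' 20
python3 -c "
from plan import *
st()"
python3 -m crank '0 0 0.6 0 0 0.004 0; 0 0 0.6 0 0 0.004 0' 20
python3 -c "
from plan import *
st()"
```

```text
time: 28.4
position: [0.6118, -0.0639, 0.055]
tool_rot: [0.653, 0.757, 0.001, 0.003]
ft_force: [-1.7, -0.6, 1.4]
grip_width: 0.0629
t 28.4 P [ 0.6118 -0.0639  0.055 ] jig [ 0.0438 -0.0015] yaw 8.4 q [-0.28  0.73  1.59 -0.    0.81 -0.43] F [-1.7 -0.6  1.4] M [-0.14  0.18  0.04] w 0.0629
time: 28.65
position: [0.6118, -0.0639, 0.055]
tool_rot: [0.693, 0.721, 0.001, 0.004]
ft_force: [-0.9, 0.2, 0.6]
grip_width: 0.0631
t 28.65 P [ 0.6118 -0.0639  0.055 ] jig [ 0.0439 -0.0015] yaw 2.3 q [-0.28  0.73  1.59 -0.    0.81 -0.32] F [-0.9  0.2  0.6] M [-0.09  0.2   0.14] w 0.0631
```

```bash
python3 -m crank '0 0 0.6 0 0 0.004 0; 0 0 0.6 0 0 0.004 0' 20
python3 -c "
from plan import *
st()"
```

```text
time: 28.9
position: [0.6117, -0.064, 0.055]
tool_rot: [0.73, 0.683, 0.001, 0.004]
ft_force: [-1.1, 0.3, 0.3]
grip_width: 0.0633
t 28.9 P [ 0.6117 -0.064   0.055 ] jig [ 0.0439 -0.0015] yaw -3.8 q [-0.28  0.73  1.59 -0.    0.81 -0.22] F [-1.1  0.3  0.3] M [-0.2   0.11  0.23] w 0.0633
```

```bash
python3 -m crank '0 0 0.6 0 0 0.003 0; 0 0 0.6 0 0 0.003 0' 20
python3 - <<'E'
from plan import *
st()
c=shot("scene"); u,v=proj(c,[.613,-.065,.06]).astype(int)
a=cv2.resize(c["img"][v-45:v+45,u-55:u+55,::-1],None,fx=7,fy=6,interpolation=2)
cv2.imwrite("pics/g2.png",a)
E
```

```text
time: 29.15
position: [0.6117, -0.064, 0.055]
tool_rot: [0.765, 0.644, 0.001, 0.004]
ft_force: [-0.9, 0.8, -0.2]
grip_width: 0.0627
t 29.15 P [ 0.6117 -0.064   0.055 ] jig [ 0.044  -0.0015] yaw -9.8 q [-0.28  0.73  1.59 -0.    0.81 -0.11] F [-0.9  0.8 -0.2] M [-0.03  0.09  0.72] w 0.0627
```

View pics/g2.png

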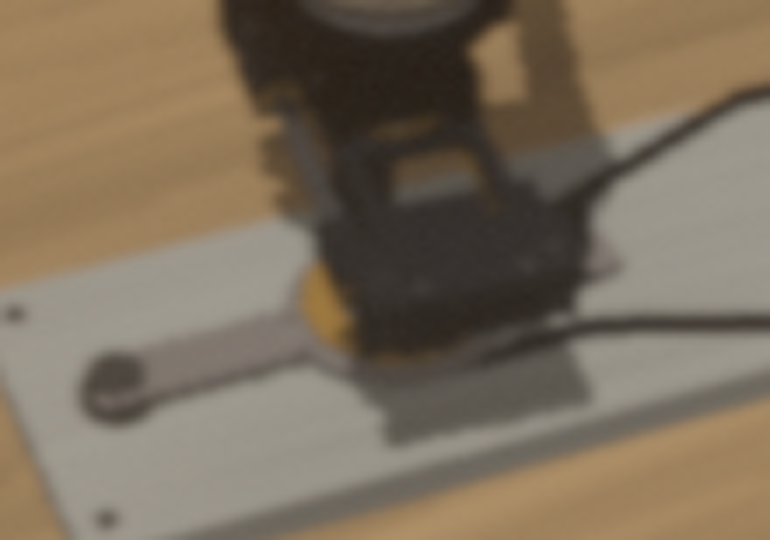

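```bash
python3 -m crank '0 0 0.4 0 0 0 0' 20
python3 -c "
from plan import *
st()"
```

```text
time: 29.32
position: [0.6117, -0.0641, 0.055]
tool_rot: [0.776, 0.631, 0.0, 0.004]
ft_force: [-0.1, -0.0, 0.1]
grip_width: 0.0629
t 29.32 P [ 0.6117 -0.0641  0.055 ] jig [ 0.044  -0.0015] yaw -11.7 q [-0.28  0.73  1.59 -0.01  0.81 -0.07] F [-0.1 -0.   0.1] M [-0.26  0.17  1.  ] w 0.0629
```

```bash
python3 -m crank '0 0 0 0 0 0 -0.7; 0 0 0 0 0 0 -1; 0 0 0 0 0 0 -1; 0 0 0 0 0 -0.4 -1; 0 0 0 0 0 -0.6 -1'
python3 -m crank '0 0 0 0.6 -0.1 -0.5 -1; 0 0 0 0.9 -0.15 -0.3 -1; 0 0 0 0.9 -0.15 0 -1; 0 0 0 0.9 -0.15 0 -1; 0 0 0 0.5 0 0 -1'
python3 - <<'E'
from plan import *
st()
for n in ("scene","top"):
    c=shot(n); u,v=proj(c,[.613,-.065,.05]).astype(int); print(n,u,v)
    a=cv2.resize(c["img"][v-40:v+40,u-55:u+55,::-1],None,fx=7,fy=7,interpolation=2);cv2.imwrite("pics/h_%s.png"%n,a)
    if n=="scene": cv2.imwrite("pics/h_full.png",c["img"][:,:,::-1])
E
```

```text
time: 29.95
position: [0.6114, -0.0634, 0.0954]
tool_rot: [0.777, 0.629, 0.001, 0.003]
ft_force: [0.9, -0.1, 0.5]
grip_width: 0.0863
time: 30.58
position: [0.6264, 0.0914, 0.137]
tool_rot: [0.779, 0.627, 0.006, 0.008]
ft_force: [0.1, -1.0, -0.4]
grip_width: 0.0869
t 30.57 P [0.6264 0.0914 0.137 ] jig [-0.1121 -0.0028] yaw -12.4 q [-0.03  0.63  1.5  -0.01  0.99  0.19] F [ 0.1 -1.  -0.4] M [-0.08  0.08  0.05] w 0.0869
scene 238 222
top 283 173
```

View pics/h_scene.png

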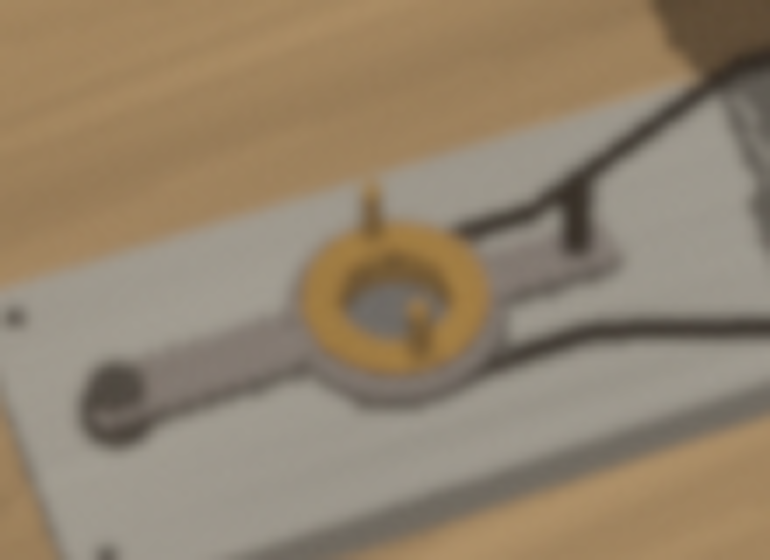

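View pics/h_top.png

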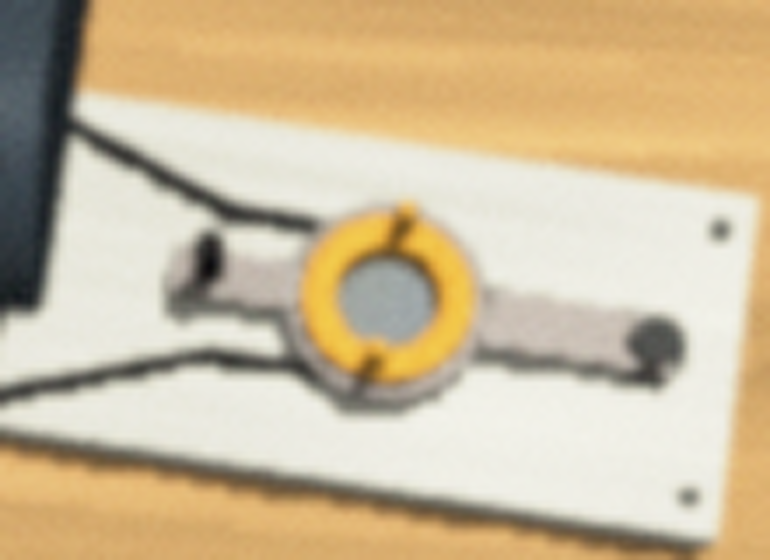

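View pics/h_full.png

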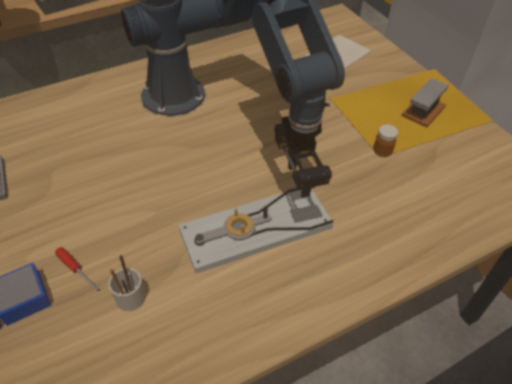

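Run:
```python
from plan import *
from scipy.optimize import least_squares
T=shot("top");S=shot("scene")
s=lambda u,v:np.array((238-55+u/7,222-40+v/7)); t=lambda u,v:np.array((283-55+u/7,173-40+v/7))
ob=[(S,s(371,187),0,1),(S,s(372,233),0,0),(S,s(419,302),1,1),(S,s(421,352),1,0),(T,t(406,208),1,1),(T,t(392,243),1,0),(T,t(376,352),0,1),(T,t(362,377),0,0)]
def P(p,k,top):
    a=p[2]+np.pi*k; return np.array([p[0]+.028*np.cos(a),p[1]+.028*np.sin(a),p[3]+.026*top])
for sub in (ob[:4],ob[4:],ob):
    f=lambda p:np.r_[np.concatenate([proj(c,P(p,k,m))-uv for c,uv,k,m in sub]),(p[3]-.048)/.005]
    r=least_squares(f,[.613,-.065,np.pi,.046]); print(r.x.round(4),np.degrees(r.x[2])-180,np.abs(r.fun).max())
for k in ["jar","tool_pot","screwdriver"]:
    for b in spotter.boxes_of(k,S)[:1]: print(k,w(S,b["at"]).round(3))
    for b in spotter.boxes_of(k,T)[:1]: print(k,w(T,b["at"]).round(3))
st()
```

```text
[ 0.6147 -0.0639  2.9849  0.0479] -8.975819846893444 0.47655657554798836
[ 0.6067 -0.063   2.9767  0.0482] -9.448821006454722 1.1191820243240613
[ 0.6094 -0.0625  2.9821  0.0417] -9.139729599308282 1.3669297407849967
jar [0.545 0.437 0.057]
tool_pot [ 0.671 -0.371  0.061]
tool_pot [ 0.654 -0.366  0.052]
screwdriver [ 0.509 -0.467  0.022]
screwdriver [ 0.497 -0.466  0.022]
t 31.07 P [0.6262 0.0886 0.1356] jig [-0.1093 -0.0027] yaw -12.6 q [-0.03  0.63  1.5  -0.01  0.99  0.19] F [-0.5 -0.1 -0.3] M [-0.08  0.07 -0.04] w 0.087
```

```bash
python3 -c "
from rig import robot
print(robot.hand_in())"
```

```text
the job is handed in; nothing more can be done
None
```

The lens is in the cell, the arm is closed to its stop, and the ring is screwed down to its stop. The job was handed in at about 31 s of the 72 s, with the gripper standing clear.

- **Lens:** I slid it along the deck with the finger pair until it dropped into the cell. The fingers then passed over it without resistance. The pictures show it filling the cell and, afterwards, centred under the ring.
- **Arm:** I swung it by its post until it met the stop. The force rose from about 2 to 12 N at the angle I expected. The post and pivot sit at the same pixels before and after the ring was turned.
- **Ring:** I turned it clockwise in two grips, about 156° (2.7 rad) in all by the pictures. The turning moment climbed from about 0.05 to 1.0 Nm at the end. Over the same stretch the tool got 2–3° ahead of the pegs, so the ring had stopped turning.
- **Bystanders:** The tool pot and screwdriver look unmoved in the last pictures, and their detected positions match within a few millimetres where there was an earlier one to compare. The jar was found in the scene view only, at its earlier position; the network did not report it in the top view.

Two checks were weaker than the rest. The two cameras differ by up to about 8 mm in the ring's position, and the joint fit of both gave a flange height about 5 mm too low, so I did not use the pictures to confirm its height. The ring's start angle follows only from assuming it reached its stop; the 0.47 rad it gives lies within the stated 0.4 to 1.2.

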